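Put the tools back on their own shadow plates

ROBOT

A 6-joint arm with a two-finger parallel gripper is mounted at the origin on the work surface. World frame = base frame: x ahead of the robot, y to its left, z up, the work surface at z = 0. Lengths are in m, angles in rad, forces in N, time in s.
With the tool pointing down it reaches from about 0.35 to 0.725 m from the base axis. Payload 4.3 kg.
Tool frame: the origin (TCP) lies midway between the tips of the shut fingers; the grasp point (between the pads) lies 19 mm behind it; z points along the fingers, y is the direction in which the jaws open and shut (so a half turn about z gives the same grasp; the last joint's range is limited). The gripper opens to 85 mm and grips with 20 to 120 N. Pads are 22 mm wide; open, the fingers measure 114 mm over their backs; the gripper's body (76 mm by 85 mm) begins 54 mm behind the grasp point. The pads swing forward as they close: fully open they stand 13 mm farther back than shut.
Start: joints at [1.063, 0.377, 0.081, 1.274, 0, 1.46], TCP at [0.223, 0.53, 0.231] pointing down, gripper open.
Joint ranges: [-2.72, 2.72], [-0.84, 1.66], [-1.02, 1.22], [-1.77, 2.12], [-1.37, 1.28], [-3.14, 3.14]. Speed limits (rad/s): [2.57, 2.57, 3.14, 3.14, 3.14, 3.14].

INTERFACE

Orientations are given as a rotation vector (axis times angle).
In Python, from workcell import env, capture, get_calibration, ticket gives the robot as it stands.
- The arm moves only by the shell command python3 -m handwheel 'ROWS' [FORCE]. ROWS is JSON, a list of rows, each an object of numbers: "wx", "wy", "wz": the turn, a rotation vector about the tool's x, y, z in degrees; "tx", "ty", "tz": the shift along the tool's x, y, z in mm; "gripper": the closure, from 0 (fully open) to 1 (shut). A call has 1 to 5 rows; each row shifts and turns the commanded pose from where the row before left it, along the tool's axes as they then stand; what a row does not reach is not made up. A row lasts 1/8 s, in which the tool goes at most 62.5 mm and 10.7 degrees, less where a joint would pass 70% of its speed; a pose out of reach is approached as far as the arm can. A call with a gripper value outside its range is refused whole. The fingers move at their own pace and stop on an object; FORCE is the grip in N (left out, the last holds). Time passes only in rows, so rows that do not move let the fingers close. It gives the time, the measured TCP pose, the force and the opening at its end, in the units of the state.
- env.state(): the state, without advancing time (a new reading comes with each control period).
- capture(name): name is "scene" or "top" or "wrist"; returns the picture (384x512x3 uint8, red, green, blue); there is no depth.
- get_calibration(name): a dict with "camera_matrix" (3x3 intrinsics, pixels), "cam_to_world" (4x4, takes a point from camera to world coordinates). Camera axes: x right, y down, z forward; pixel columns grow to the right and rows downward; lengths in m; the calibration is good to about 2 mm. A picture is of the moment at which its call begins: read the wrist's pose just before it. get_calibration takes no time and is no camera call; for the wrist camera it gives the pose at the moment of the call.
- ticket.sign_off(): hands the job in, once; it reports no verdict.
The state is a dict: "time_s": time; "joint_positions": joint angles; "joint_vel": joint speeds; "joint_efforts": joint torques, N m; "ee_pos": TCP position; "eef_rot": TCP orientation; "contact_force": force on the tool from outside, world axes, zero at the start; "torque": the same for the moment, N m; "grip_width": finger opening in m.
Only numpy, scipy, OpenCV 4.12 (cv2) and the standard library are available. Lean on these libraries where they do the work, as an engineer would, in place of code of your own. Each camera call takes 0.05 s, during which the arm holds its last target. There are 200 camera calls.

TASK

The four hand tools have been put back on each other's shadow plates. Lay every tool on the plate that carries its own printed shadow, covering that shadow and pointing the way it points; the plates are all taken, but the rubber mat is empty and can be used on the way. Set the tools down, do not drop them, and leave the glass jar where it stands.

Things in the scene. Friction and masses are not known exactly. Their poses are not given: they have to be found in the camera images.
- square: Engineer's try square lying flat, an L: the thick dark steel stock is 18 mm wide (x), 90 mm long (y from -35 to +55) and 16 mm high; the thin bright blade (20 mm wide, 3 mm thick, clear of the plate by 6.5 mm) leaves the stock's +y end and runs to x = +110 mm at y = +35 to +55. Origin: underside of the stock at x = 0, y = 0, the place to grip it (across x). z up. About 0.22 kg.
- ratchet: Steel ratchet handle lying flat, 146 mm long along its x axis: round head 30 mm across, 14 mm high, centred at x = +45 mm, with a 10 mm drive square standing up from it to 24 mm high; neck 10 mm wide and 11 mm high from there to x = -5 mm; knurled grip 16 mm wide and 14 mm high from x = -5 mm to the rounded end at x = -86 mm. Origin: underside, on the centre line, near the balance point; gripped across y, best at x = -15 mm. z up. About 0.20 kg.
- tape: Black tape measure lying on its side: rounded block 60 mm (x) x 54 mm (y) x 32 mm high, grey disc on top; the steel hook of its blade sticks out 8 mm from the +x face, near the -y corner. Origin: centre of its underside; gripped across y. z up. About 0.18 kg.
- socket: Large hexagon socket of steel standing upright, open end up: round, 40 mm in diameter, 45 mm high. Origin: centre of its underside. z up. About 0.20 kg.
- square_plate: A light grey plate 180 x 115 x 4 mm lying fixed on the bench, long side along its x axis, with two small dark hanging slots at its -x end and a blue printed shadow (flat, nothing to fit into) of the try square. Origin: centre of its underside; z up. The square is in place when its origin is at x = -38, y = -10 mm of the plate and its axes point as the plate's do.
- ratchet_plate: A light grey plate 180 x 115 x 4 mm lying fixed on the bench, long side along its x axis, with two small dark hanging slots at its -x end and a blue printed shadow (flat, nothing to fit into) of the ratchet handle. Origin: centre of its underside; z up. The ratchet is in place when its origin is at x = +25, y = 0 mm of the plate and its axes point as the plate's do (head away from the hanging slots).
- tape_plate: A light grey plate 180 x 115 x 4 mm lying fixed on the bench, long side along its x axis, with two small dark hanging slots at its -x end and a blue printed shadow (flat, nothing to fit into) of the tape measure (a rounded square with a small nub for the hook). Origin: centre of its underside; z up. The tape is in place when its origin is at x = +20, y = 0 mm of the plate and its axes point as the plate's do (hook away from the hanging slots).
- socket_plate: A light grey plate 180 x 115 x 4 mm lying fixed on the bench, long side along its x axis, with two small dark hanging slots at its -x end and a blue printed shadow (flat, nothing to fit into) of the socket (a disc 46 mm across). Origin: centre of its underside; z up. The socket is in place when its origin is at x = +20, y = 0 mm of the plate; its turn about z does not matter.
- work_mat: Free spot: a dark grey ribbed rubber mat 180 x 115 x 4 mm lying fixed among the plates, empty at the start; a tool can be laid there on the way. Origin: centre of its underside; long side along x.
- jar: Bystander: a closed amber glass jar, 60 mm in diameter and 70 mm high, standing beyond the plates as seen from the robot. Origin: centre of its underside. (A battery charger and a bin of bolts, each up to 0.10 m high, stand fixed at the bench's far right and far left corners, beyond the outermost plates.)
Mind the look-alikes: they are no part of the job. There is more than one size of the tape; the one meant has the size given above. There is more than one size of the square; the job needs the smallest.

How it is judged:
At the end, for the whole second after the job is handed in: Each tool lies flat on its own plate, within 12 mm of its shadow along and across the plate and (except the round socket) within 0.25 rad of the shadow's heading, not turned end for end, released and at rest (x of square in the frame of square_plate between -0.05 and -0.026 m and y of square in the frame of square_plate between -0.022 and 0.002 m and angle between the x axis of square and the x axis of square_plate, either way round below 0.25 rad and x of square_plate in the frame of square above 0 m and angle between each of square, ratchet, tape, socket's own z axis and vertical below 0.1 rad and height (world z) of each of square, ratchet, tape, socket below 0.01 m and linear speed of each of square, ratchet, tape, socket below 0.02 m/s and x of ratchet in the frame of ratchet_plate between 0.013 and 0.037 m and y of ratchet in the frame of ratchet_plate between -0.012 and 0.012 m and angle between the x axis of ratchet and the x axis of ratchet_plate, either way round below 0.25 rad and x of ratchet_plate in the frame of ratchet below 0 m and x of tape in the frame of tape_plate between 0.008 and 0.032 m and y of tape in the frame of tape_plate between -0.012 and 0.012 m and angle between the x axis of tape and the x axis of tape_plate, either way round below 0.25 rad and x of tape_plate in the frame of tape below 0 m and x of socket in the frame of socket_plate between 0.008 and 0.032 m and y of socket in the frame of socket_plate between -0.012 and 0.012 m); the robot touches nothing.
It fails at once if the jar was shifted by more than 20 mm or tipped (distance of jar from where it was at the start of the episode above 0.02 m or angle between jar's own z axis and vertical above 0.3 rad).
It fails at once if a tool was dropped or thrown (moved faster than 0.8 m/s while not held) ((linear speed of square above 0.8 m/s and contact force between the fingers and square below 0.05 N) or (linear speed of ratchet above 0.8 m/s and contact force between the fingers and ratchet below 0.05 N) or (linear speed of tape above 0.8 m/s and contact force between the fingers and tape below 0.05 N) or (linear speed of socket above 0.8 m/s and contact force between the fingers and socket below 0.05 N)).
It also fails if it takes over 141 s, if anything falls off the work surface, if the arm or the gripper's body presses on something with over 40 N, if the wrist force passes 120 N, or if a joint passes its speed limit or range.

## Working session

There is one attempt and no reset: what is moved stays moved. The work goes in short steps, Python scripts to look and compute and a shell command to move; the robot and the scene stay as the last step left them, time stands still between calls to the robot, and variables do not carry over. Pictures are saved under pics/ and viewed, about 12 in all and at most 16, crops included, and the job is handed in when it is done.

```bash
mkdir -p pics; ls
python3 - <<'E'
from workcell import env,capture,get_calibration
import cv2,numpy as np
print(env.state())
for n in ("top","scene"):
    im=capture(n); cv2.imwrite(f"pics/{n}0.png",im[:,:,::-1])
    c=get_calibration(n); print(n,np.round(c["camera_matrix"],1).tolist(),np.round(c["cam_to_world"],4).tolist())
a=cv2.imread("pics/top0.png");cv2.imwrite("pics/top0b.png",cv2.resize(a,(800,600),interpolation=cv2.INTER_CUBIC))
E
```

```text
pics
{'time_s': 0.0, 'joint_positions': array([ 1.06269691e+00,  3.78048975e-01,  7.96291831e-02,  1.27438030e+00,
       -1.12081981e-05,  1.46048950e+00]), 'joint_vel': array([ 0.00134545, -0.00026764, -0.00039063, -0.00101096, -0.0003586 ,
       -0.00165776]), 'joint_efforts': array([-1.97342568e-03, -4.63607597e+01,  2.69873804e+01,  2.12142355e-02,
       -2.27834535e-04,  4.31170363e-06]), 'ee_pos': array([0.22243088, 0.5295345 , 0.23037017]), 'eef_rot': array([-6.20620787e-01, -3.07906829e+00,  3.00303149e-03]), 'contact_force': array([-0.12305026,  0.26596391, -0.00872586]), 'torque': array([ 0.00401014,  0.02746277, -0.03510947]), 'grip_width': 0.08545969088092328}
top [[395.3, 0.0, 257.5], [0.0, 395.3, 195.4], [0.0, 0.0, 1.0]] [[0.0215, -0.9895, 0.143, 0.3366], [-0.9997, -0.0223, -0.0042, 0.0064], [0.0073, -0.1429, -0.9897, 1.102], [0.0, 0.0, 0.0, 1.0]]
scene [[369.1, 0.0, 252.4], [0.0, 369.1, 198.5], [0.0, 0.0, 1.0]] [[0.3036, 0.5615, -0.7698, 1.4278], [0.9528, -0.1851, 0.2408, -0.2975], [-0.0073, -0.8065, -0.5911, 0.77], [0.0, 0.0, 0.0, 1.0]]
```

View pics/top0b.png

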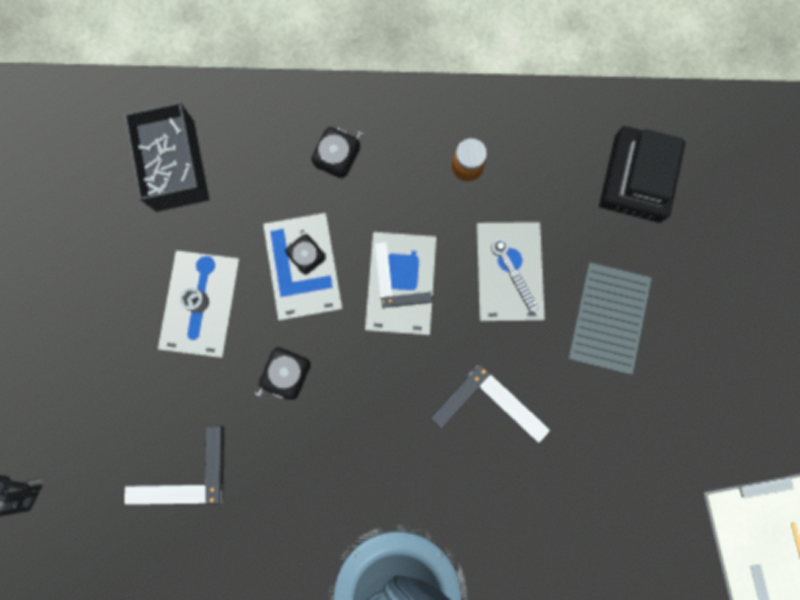

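View pics/scene0.png

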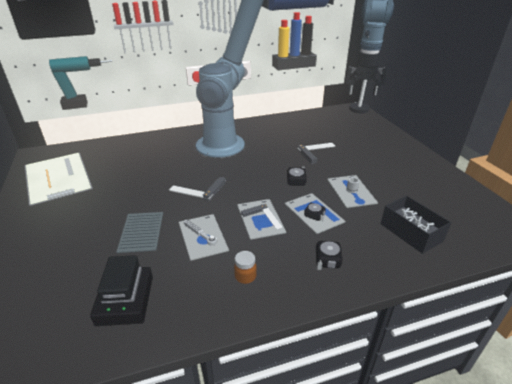

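Plates, left to right in the 800x600 image: ratchet plate (199,304) holds the socket, square plate (303,266) holds a tape, tape plate (401,283) holds a square, and socket plate (511,271) holds the ratchet. The mat is at (611,318) and the jar at (470,158).

Look-alikes:
- **Tapes:** (305,253), (335,151) and (284,373). The first looks smallest, at about 60 mm.
- **Squares:** (400,280), (490,400) and (190,470). The first is smallest.

I'll measure and crop to confirm.

```bash
cat > h.py <<'E'
import cv2,numpy as np
from workcell import env,capture,get_calibration
def ray(n,px,z,cal=None):
    c=cal or get_calibration(n); K=np.array(c["camera_matrix"]);T=np.array(c["cam_to_world"])
    p=np.atleast_2d(px).astype(float); d=np.c_[p,np.ones(len(p))]@np.linalg.inv(K).T@T[:3,:3].T
    o=T[:3,3]; return (o+d*((z-o[2])/d[:,2:]))[:,:2]
def proj(n,pw,cal=None):
    c=cal or get_calibration(n); K=np.array(c["camera_matrix"]);T=np.array(c["cam_to_world"])
    q=(np.atleast_2d(pw)-T[:3,3])@T[:3,:3]@K.T; return q[:,:2]/q[:,2:]
def frame(xy,a,pts):  # local pts -> world
    c,s=np.cos(a),np.sin(a); return np.array(xy)+np.atleast_2d(pts)@np.array([[c,s],[-s,c]])
def rect(n,mask_cnt,z):
    w=ray(n,mask_cnt.reshape(-1,2),z).astype(np.float32)*1000
    (cx,cy),(a,b),t=cv2.minAreaRect(w)
    if a<b: a,b,t=b,a,t+90
    t=(t+90)%180-90
    return cx/1000,cy/1000,np.radians(t),a,b
E
python3 - <<'E'
from h import *
im=cv2.imread("pics/top0.png"); hsv=cv2.cvtColor(im,cv2.COLOR_BGR2HSV)
v=hsv[:,:,2]; 
m=((im.min(2)>140)|((hsv[:,:,1]>120)&(abs(hsv[:,:,0].astype(int)-108)<12)&(v>120))).astype(np.uint8)
m[:130]=0;m[240:]=0
cs,_=cv2.findContours(m,0,2)
for c in cs:
    if cv2.contourArea(c)>600: print("plate",np.round(rect("top",c,.004),4),cv2.boundingRect(c))
sub=im[160:245,360:425]; print(sub[40,25],im[240,300])
m=((im[:,:,0].astype(int)-im[:,:,2])>12).astype(np.uint8); m[:,:360]=0;m[:160]=0;m[245:]=0;m[:,425:]=0
cs,_=cv2.findContours(m,0,2)
c=max(cs,key=cv2.contourArea);print("mat",np.round(rect("top",c,.004),4))
g=cv2.GaussianBlur(im,(0,0),.7)
for nm,(x,y) in dict(tape1=(195,162),tape2=(214,97),tape3=(182,239)).items():
    s=(im[y-22:y+22,x-22:x+22].max(2)<45).astype(np.uint8)
    cs,_=cv2.findContours(s,0,2);c=max(cs,key=cv2.contourArea)+np.array([x-22,y-22]);print(nm,np.round(rect("top",c,.016),4))
crop=im[130:250,90:360]; cv2.imwrite("pics/c1.png",cv2.resize(crop,None,fx=2.95,fy=2.95,interpolation=cv2.INTER_CUBIC))
E
```

```text
plate [ 4.923000e-01  3.681000e-01 -1.058000e-01  1.814144e+02  1.168955e+02] (101, 160, 52, 69)
plate [ 5.378000e-01  6.400000e-03 -5.100000e-02  1.809473e+02  1.153322e+02] (234, 148, 45, 66)
plate [ 5.644000e-01 -1.913000e-01  3.680000e-02  1.796156e+02  1.156772e+02] (305, 142, 43, 63)
plate [  0.565    0.186    0.2046 181.5181 116.6993] (169, 136, 50, 69)
[130 126 111] [105 104  98]
mat [  0.4823  -0.3708  -0.2279 179.0732 114.4485]
tape1 [ 0.5676  0.1645 -0.7411 43.6817 12.1327]
tape2 [ 0.7604  0.1223 -1.0435 90.3637 56.6832]
tape3 [ 0.3684  0.2027 -0.3632 75.9791 65.4905]
```

View pics/c1.png

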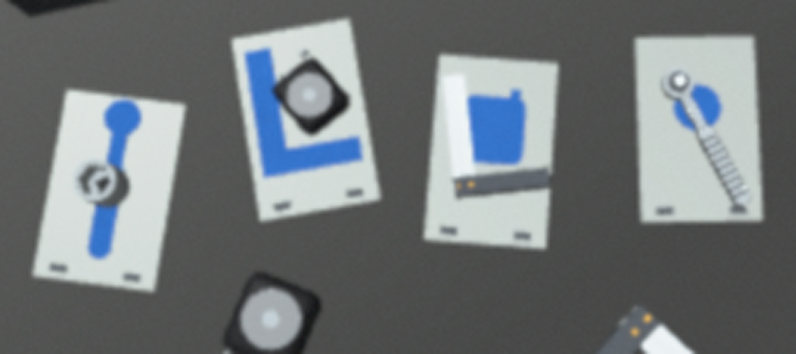

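Tape 1's dark mask is broken up by its glossy rim, so I'll check its size with model overlays. I'll compute poses from keypoints and overlay the described outlines.

```bash
cat >> h.py <<'E'
PL=dict(ratchet=(.4923,.3681,-.1058),square=(.565,.186,.2046),tape=(.5378,.0064,-.051),socket=(.5644,-.1913,.0368),mat=(.4823,-.3708,-.2279))
OUT=dict(square=([(-9,-35),(9,-35),(9,35),(110,35),(110,55),(-9,55)],16),
 ratchet=([(-86,-8),(-5,-8),(-5,-5),(31,-5),(36,-12),(45,-15),(56,-11),(60,0),(56,11),(45,15),(36,12),(31,5),(-5,5),(-5,8),(-86,8)],14),
 tape=([(-30,-27),(30,-27),(30,-22),(38,-22),(38,-16),(30,-16),(30,27),(-30,27)],32),
 socket=([(20*np.cos(t),20*np.sin(t)) for t in np.linspace(0,6.28,25)],45),
 plate=([(-90,-57.5),(90,-57.5),(90,57.5),(-90,57.5)],0))
def draw(im,n,kind,pose,S,off,col,cal=None,zb=.004):
    o,h=OUT[kind]; w=frame(pose[:2],pose[2],np.array(o)/1000)
    for z in ([zb,zb+h/1000] if h else [zb]):
        p=(proj(n,np.c_[w,np.full(len(w),z)],cal)-off)*S
        cv2.polylines(im,[np.round(p).astype(int)],True,col,1,cv2.LINE_AA)
def goal(t):
    x,y,a=PL[t]; d=dict(square=(-.038,-.010),ratchet=(.025,0),tape=(.02,0),socket=(.02,0))[t]
    return (*frame((x,y),a,d)[0],a)
E
python3 - <<'E'
from h import *
K=lambda x,y:(x/2.95+90,y/2.95+130)
P={}
P["socket"]=(*ray("top",K(100,181),.049)[0],0)
P["tape"]=(*ray("top",K(309,95),.036)[0],np.radians(45))
a,b=ray("top",[K(455,188),K(549,178)],.020); d=a-b; P["square"]=(*(a+(b-a)*55/90),np.arctan2(d[1],d[0])-np.pi/2)
a=ray("top",K(680,80),.028)[0];b=ray("top",K(743,206),.012)[0]; d=a-b
P["ratchet"]=(*(b+d*86/131),np.arctan2(d[1],d[0])); print(np.linalg.norm(d))
for k in P: print(k,np.round(P[k],4),"goal",np.round(goal(k),4))
im=cv2.imread("pics/top0.png"); S=2.95
cr=cv2.resize(im[130:250,90:360],None,fx=S,fy=S,interpolation=cv2.INTER_CUBIC)
for k in P: draw(cr,"top",k,P[k],S,(90,130),(0,0,255))
for k in PL: draw(cr,"top","plate",PL[k],S,(90,130),(0,160,0))
cv2.imwrite("pics/ov.png",cr)
E
```

```text
0.13207369238549554
socket [0.4917 0.3614 0.    ] goal [ 0.5844 -0.1906  0.0368]
tape [0.5792 0.1768 0.7854] goal [ 0.5578  0.0054 -0.051 ]
square [ 0.5039 -0.0151  0.1298] goal [0.5298 0.1685 0.2046]
ratchet [ 0.5636 -0.1926  0.489 ] goal [ 0.5172  0.3655 -0.1058]
```

View pics/ov.png

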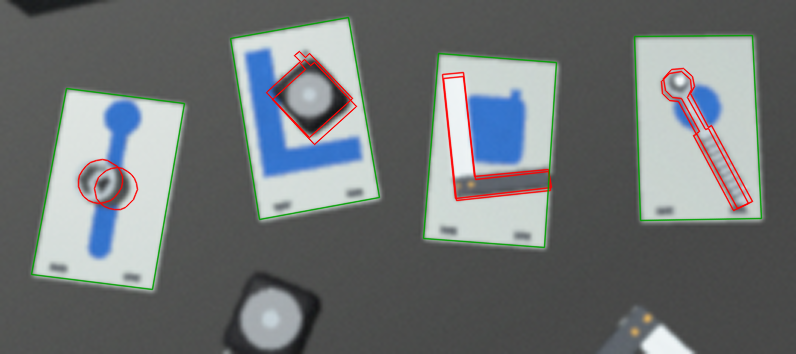

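Square and ratchet overlays fit the smallest square and the handle. The tape at crop (310,97) agrees with 60x54, while the other two measure about 76x65 and larger, so this is the one meant. The gripper width will confirm it. The plates fit well. Next is the socket to the mat.

```bash
cat >> h.py <<'E'
from scipy.spatial.transform import Rotation as R
def psi():
    y=R.from_rotvec(env.state()["eef_rot"]).as_matrix()[:,1]; return np.degrees(np.arctan2(y[1],y[0]))
def plan(*T):
    "targets (x,y,z,psi deg or None): prints turn (do first), then shift in tool axes (mm)"
    s=env.state(); p=np.array(s["ee_pos"]);M=R.from_rotvec(s["eef_rot"]).as_matrix(); a=psi()
    print("now",np.round(p,4),"psi %.1f tilt %.2f deg"%(a,np.degrees(np.arccos(-M[2,2]))),"t",s["time_s"],"w",round(s["grip_width"],4))
    for x,y,z,b in T:
        b=a if b is None else b; w=-((b-a+90)%180-90); a=a-w; r=np.radians(a)
        d=np.array([x,y,z])-p; p=np.array([x,y,z])
        print("wz %.1f | tx %.1f ty %.1f tz %.1f"%(w,*1000*np.array([-d[0]*np.sin(r)+d[1]*np.cos(r),d[0]*np.cos(r)+d[1]*np.sin(r),-d[2]])),"-> psi %.1f"%a)
E
python3 - <<'E'
from h import *
plan((.4917,.364,.15,None),(.4917,.364,.015,None),(.4917,.364,.15,None),(.4823,-.3708,.15,None))
E
```

```text
now [0.2225 0.5296 0.2304] psi 67.2 tilt 0.11 deg t 0.1 w 0.0857
wz -0.0 | tx -312.4 ty -48.3 tz 80.4 -> psi 67.2
wz -0.0 | tx 0.0 ty 0.0 tz 135.0 -> psi 67.2
wz -0.0 | tx 0.0 ty 0.0 tz -135.0 -> psi 67.2
wz -0.0 | tx -276.0 ty -681.0 tz -0.0 -> psi 67.2
```

```bash
python3 -m handwheel '[{"tx":-39,"ty":-6,"tz":10},{"tx":-39,"ty":-6,"tz":10},{"tx":-39,"ty":-6,"tz":10},{"tx":-39,"ty":-6,"tz":10}]'; python3 -m handwheel '[{"tx":-39,"ty":-6,"tz":10},{"tx":-39,"ty":-6,"tz":10},{"tx":-39,"ty":-6,"tz":10},{"tx":-39,"ty":-6,"tz":10},{}]'; python3 -m handwheel '[{}]'
python3 - <<'E'
from h import *
plan((.4917,.364,.15,None),(.4917,.364,.015,None))
c=get_calibration("wrist");im=np.ascontiguousarray(capture("wrist")[:,:,::-1])
draw(im,"wrist","plate",PL["ratchet"],1,0,(0,160,0),c);draw(im,"wrist","socket",(.4917,.364,0),1,0,(0,0,255),c);cv2.imwrite("pics/w1.png",im)
E
```

```text
now [0.2225 0.5296 0.2304] psi 67.2 tilt 0.11 deg t 0.1 w 0.0857
wz -0.0 | tx -312.4 ty -48.3 tz 80.4 -> psi 67.2
wz -0.0 | tx 0.0 ty 0.0 tz 135.0 -> psi 67.2validation failed for argument at $[0]...
validation failed for argument at $[0]...
validation failed for argument at $[0]...
```

View pics/w1.png

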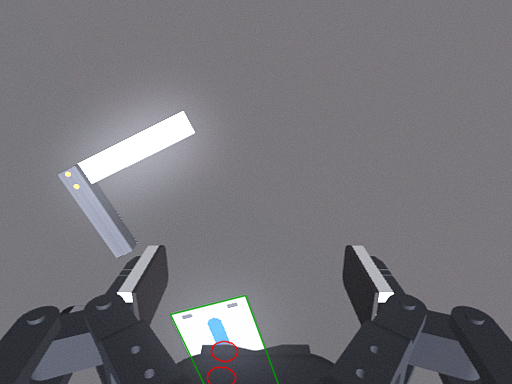

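The rows were refused, so they probably need every key. The wrist view, taken from the start pose, shows the large square at (120,180) and the ratchet plate's outline fitting at (220,330).

```bash
python3 -m handwheel '[{"wx":0,"wy":0,"wz":0,"tx":-39,"ty":-6,"tz":10,"gripper":0},{"wx":0,"wy":0,"wz":0,"tx":-39,"ty":-6,"tz":10,"gripper":0},{"wx":0,"wy":0,"wz":0,"tx":-39,"ty":-6,"tz":10,"gripper":0},{"wx":0,"wy":0,"wz":0,"tx":-39,"ty":-6,"tz":10,"gripper":0}]'
```

```text
time_s: 0.65
ee_pos: [0.3581, 0.4467, 0.1907]
eef_rot: [-0.62, -3.079, 0.001]
contact_force: [-0.1, 1.3, -0.7]
grip_width: 0.0851
```

```bash
python3 -m handwheel '[{"wx":0,"wy":0,"wz":0,"tx":-39,"ty":-6,"tz":10,"gripper":0},{"wx":0,"wy":0,"wz":0,"tx":-39,"ty":-6,"tz":10,"gripper":0},{"wx":0,"wy":0,"wz":0,"tx":-39,"ty":-6,"tz":10,"gripper":0},{"wx":0,"wy":0,"wz":0,"tx":-39,"ty":-6,"tz":10,"gripper":0},{"wx":0,"wy":0,"wz":0,"tx":0,"ty":0,"tz":0,"gripper":0}]'
python3 -m handwheel '[{"wx":0,"wy":0,"wz":0,"tx":0,"ty":0,"tz":0,"gripper":0},{"wx":0,"wy":0,"wz":0,"tx":0,"ty":0,"tz":0,"gripper":0}]'
python3 - <<'E'
from h import *
plan((.4917,.364,.15,None),(.4917,.364,.015,None))
c=get_calibration("wrist");im=np.ascontiguousarray(capture("wrist")[:,:,::-1])
draw(im,"wrist","plate",PL["ratchet"],1,0,(0,160,0),c);draw(im,"wrist","socket",(.4917,.364,0),1,0,(0,0,255),c);cv2.imwrite("pics/w2.png",im)
E
```

```text
time_s: 1.27
ee_pos: [0.4933, 0.3629, 0.1498]
eef_rot: [-0.627, -3.077, 0.003]
contact_force: [-0.6, 0.4, 0.3]
grip_width: 0.0852
time_s: 1.52
ee_pos: [0.491, 0.3657, 0.1516]
eef_rot: [-0.619, -3.08, -0.001]
contact_force: [-0.5, -0.3, 0.6]
grip_width: 0.0853
now [0.491  0.3657 0.1516] psi 67.3 tilt 0.02 deg t 1.525 w 0.0853
wz -0.0 | tx -1.3 ty -1.3 tz 1.6 -> psi 67.3
wz -0.0 | tx 0.0 ty 0.0 tz 135.0 -> psi 67.3
```

View pics/w2.png

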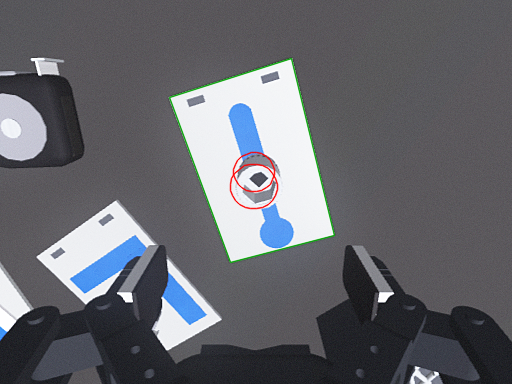

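Picture 6: the ratchet plate outline fits, and the socket at (258,180) is within about 5 mm of the model. Descending and gripping.

```bash
python3 -m handwheel '[{"wx":0,"wy":0,"wz":0,"tx":-2,"ty":2,"tz":30,"gripper":0},{"wx":0,"wy":0,"wz":0,"tx":0,"ty":0,"tz":30,"gripper":0},{"wx":0,"wy":0,"wz":0,"tx":0,"ty":0,"tz":30,"gripper":0},{"wx":0,"wy":0,"wz":0,"tx":0,"ty":0,"tz":26,"gripper":0},{"wx":0,"wy":0,"wz":0,"tx":0,"ty":0,"tz":20,"gripper":0}]' 50
python3 -m handwheel '[{"wx":0,"wy":0,"wz":0,"tx":0,"ty":0,"tz":0,"gripper":0},{"wx":0,"wy":0,"wz":0,"tx":0,"ty":0,"tz":0,"gripper":0.3},{"wx":0,"wy":0,"wz":0,"tx":0,"ty":0,"tz":0,"gripper":0.5},{"wx":0,"wy":0,"wz":0,"tx":0,"ty":0,"tz":0,"gripper":0.8},{"wx":0,"wy":0,"wz":0,"tx":0,"ty":0,"tz":0,"gripper":0.8}]'
python3 -m handwheel '[{"wx":0,"wy":0,"wz":0,"tx":0,"ty":0,"tz":0,"gripper":0.8},{"wx":0,"wy":0,"wz":0,"tx":0,"ty":0,"tz":0,"gripper":0.8},{"wx":0,"wy":0,"wz":0,"tx":0,"ty":0,"tz":0,"gripper":0.8}]'
```

```text
time_s: 2.2
ee_pos: [0.4933, 0.3666, 0.0145]
eef_rot: [-0.618, -3.08, 0.0]
contact_force: [-0.0, -0.0, 0.3]
grip_width: 0.0851
time_s: 2.82
ee_pos: [0.4954, 0.3668, 0.0169]
eef_rot: [0.62, 3.078, 0.003]
contact_force: [-2.0, 0.1, 5.1]
grip_width: 0.0389
time_s: 3.2
ee_pos: [0.4954, 0.3668, 0.0168]
eef_rot: [0.62, 3.078, 0.003]
contact_force: [-1.6, -0.1, 5.0]
grip_width: 0.0389
```

```bash
python3 -m handwheel '[{"wx":0,"wy":0,"wz":0,"tx":0,"ty":0,"tz":-10,"gripper":0.8},{"wx":0,"wy":0,"wz":0,"tx":0,"ty":0,"tz":-30,"gripper":0.8},{"wx":0,"wy":0,"wz":0,"tx":0,"ty":0,"tz":-40,"gripper":0.8},{"wx":0,"wy":0,"wz":0,"tx":0,"ty":0,"tz":-40,"gripper":0.8},{"wx":0,"wy":0,"wz":0,"tx":0,"ty":0,"tz":-15,"gripper":0.8}]'
for i in 1 2 3; do :; done
python3 -m handwheel '[{"wx":0,"wy":0,"wz":0,"tx":-15.2,"ty":-38,"tz":0,"gripper":0.8},{"wx":0,"wy":0,"wz":0,"tx":-15.2,"ty":-38,"tz":0,"gripper":0.8},{"wx":0,"wy":0,"wz":0,"tx":-15.2,"ty":-38,"tz":0,"gripper":0.8},{"wx":0,"wy":0,"wz":0,"tx":-15.2,"ty":-38,"tz":0,"gripper":0.8},{"wx":0,"wy":0,"wz":0,"tx":-15.2,"ty":-38,"tz":0,"gripper":0.8}]'
python3 -m handwheel '[{"wx":0,"wy":0,"wz":0,"tx":-15.2,"ty":-38,"tz":0,"gripper":0.8},{"wx":0,"wy":0,"wz":0,"tx":-15.2,"ty":-38,"tz":0,"gripper":0.8},{"wx":0,"wy":0,"wz":0,"tx":-15.2,"ty":-38,"tz":0,"gripper":0.8},{"wx":0,"wy":0,"wz":0,"tx":-15.2,"ty":-38,"tz":0,"gripper":0.8},{"wx":0,"wy":0,"wz":0,"tx":-15.2,"ty":-38,"tz":0,"gripper":0.8}]'
python3 -m handwheel '[{"wx":0,"wy":0,"wz":0,"tx":-15.2,"ty":-38,"tz":0,"gripper":0.8},{"wx":0,"wy":0,"wz":0,"tx":-15.2,"ty":-38,"tz":0,"gripper":0.8},{"wx":0,"wy":0,"wz":0,"tx":-15.2,"ty":-38,"tz":0,"gripper":0.8},{"wx":0,"wy":0,"wz":0,"tx":-15.2,"ty":-38,"tz":0,"gripper":0.8},{"wx":0,"wy":0,"wz":0,"tx":-15.2,"ty":-38,"tz":0,"gripper":0.8}]'
python3 -m handwheel '[{"wx":0,"wy":0,"wz":0,"tx":-15.2,"ty":-38,"tz":0,"gripper":0.8},{"wx":0,"wy":0,"wz":0,"tx":-15.2,"ty":-38,"tz":0,"gripper":0.8},{"wx":0,"wy":0,"wz":0,"tx":-15.2,"ty":-38,"tz":0,"gripper":0.8},{"wx":0,"wy":0,"wz":0,"tx":0,"ty":0,"tz":0,"gripper":0.8},{"wx":0,"wy":0,"wz":0,"tx":0,"ty":0,"tz":0,"gripper":0.8}]'
python3 - <<'E'
from h import *
plan((.4823,-.3708,.15,None),(.4823,-.3708,.019,None))
E
```

```text
time_s: 3.82
ee_pos: [0.4957, 0.3668, 0.1532]
eef_rot: [0.62, 3.076, 0.005]
contact_force: [0.1, 0.5, -2.3]
grip_width: 0.0387
time_s: 4.45
ee_pos: [0.4898, 0.16, 0.1491]
eef_rot: [-0.62, -3.078, 0.001]
contact_force: [0.8, -0.1, -2.2]
grip_width: 0.0387
time_s: 5.08
ee_pos: [0.4863, -0.0443, 0.1492]
eef_rot: [-0.62, -3.078, -0.0]
contact_force: [0.7, 0.6, -1.3]
grip_width: 0.039
time_s: 5.7
ee_pos: [0.4828, -0.2486, 0.149]
eef_rot: [-0.621, -3.078, -0.002]
contact_force: [0.6, 0.3, -2.4]
grip_width: 0.0388
time_s: 6.32
ee_pos: [0.4809, -0.3696, 0.149]
eef_rot: [-0.621, -3.078, -0.003]
contact_force: [0.4, 0.9, -1.4]
grip_width: 0.0385
now [ 0.4809 -0.3696  0.149 ] psi 67.2 tilt 0.16 deg t 6.325 w 0.0385
wz -0.0 | tx -1.7 ty -0.6 tz -1.0 -> psi 67.2
wz -0.0 | tx 0.0 ty 0.0 tz 131.0 -> psi 67.2
```

```bash
python3 -m handwheel '[{"wx":0,"wy":0,"wz":0,"tx":0,"ty":0,"tz":40,"gripper":0.8},{"wx":0,"wy":0,"wz":0,"tx":0,"ty":0,"tz":40,"gripper":0.8},{"wx":0,"wy":0,"wz":0,"tx":0,"ty":0,"tz":30,"gripper":0.8},{"wx":0,"wy":0,"wz":0,"tx":0,"ty":0,"tz":12,"gripper":0.8},{"wx":0,"wy":0,"wz":0,"tx":0,"ty":0,"tz":6,"gripper":0.8}]'
python3 -m handwheel '[{"wx":0,"wy":0,"wz":0,"tx":0,"ty":0,"tz":3,"gripper":0.8},{"wx":0,"wy":0,"wz":0,"tx":0,"ty":0,"tz":0,"gripper":0.8}]'
```

```text
time_s: 6.95
ee_pos: [0.4817, -0.3696, 0.0221]
eef_rot: [-0.619, -3.08, -0.001]
contact_force: [-0.4, -0.7, -2.2]
grip_width: 0.039
time_s: 7.2
ee_pos: [0.4823, -0.371, 0.0202]
eef_rot: [0.62, 3.078, -0.001]
contact_force: [0.8, 0.5, -1.7]
grip_width: 0.0387
```

```bash
python3 -m handwheel '[{"wx":0,"wy":0,"wz":0,"tx":0,"ty":0,"tz":2,"gripper":0.8},{"wx":0,"wy":0,"wz":0,"tx":0,"ty":0,"tz":1.5,"gripper":0.8},{"wx":0,"wy":0,"wz":0,"tx":0,"ty":0,"tz":0,"gripper":0.8}]'
python3 -m handwheel '[{"wx":0,"wy":0,"wz":0,"tx":0,"ty":0,"tz":0,"gripper":0.45},{"wx":0,"wy":0,"wz":0,"tx":0,"ty":0,"tz":0,"gripper":0.4},{"wx":0,"wy":0,"wz":0,"tx":0,"ty":0,"tz":0,"gripper":0.2},{"wx":0,"wy":0,"wz":0,"tx":0,"ty":0,"tz":0,"gripper":0},{"wx":0,"wy":0,"wz":0,"tx":0,"ty":0,"tz":0,"gripper":0}]'
python3 -m handwheel '[{"wx":0,"wy":0,"wz":0,"tx":0,"ty":0,"tz":-15,"gripper":0},{"wx":0,"wy":0,"wz":0,"tx":0,"ty":0,"tz":-40,"gripper":0},{"wx":0,"wy":0,"wz":0,"tx":0,"ty":0,"tz":-40,"gripper":0},{"wx":0,"wy":0,"wz":0,"tx":0,"ty":0,"tz":-35,"gripper":0}]'
python3 - <<'E'
from h import *
# ratchet pose (.5636,-.1926,.489): grip at local x=-15mm
g=frame((.5636,-.1926),.489,(-.015,0))[0]; print(g)
ps=np.degrees(.489)+90
plan((*g,.15,ps),(*g,.01,ps))
im=cv2.resize(capture("top")[:,:,::-1][140:245,280:430],None,fx=3,fy=3);cv2.imwrite("pics/t2.png",im)
E
```

```text
time_s: 7.58
ee_pos: [0.4821, -0.3709, 0.0169]
eef_rot: [0.621, 3.078, -0.001]
contact_force: [-1.5, 0.9, 5.1]
grip_width: 0.039
time_s: 8.2
ee_pos: [0.4817, -0.3704, 0.0157]
eef_rot: [-0.621, -3.08, -0.0]
contact_force: [-0.3, 0.3, -1.2]
grip_width: 0.0851
time_s: 8.7
ee_pos: [0.482, -0.3708, 0.1487]
eef_rot: [0.62, 3.078, -0.002]
contact_force: [-0.5, 0.1, -0.6]
grip_width: 0.0853
[ 0.55035795 -0.19964615]
now [ 0.482  -0.3708  0.1487] psi 67.2 tilt 0.12 deg t 8.7 w 0.0853
wz -50.8 | tx -140.7 ty 119.0 tz -1.3 -> psi 118.0
wz 0.0 | tx -0.0 ty 0.0 tz 140.0 -> psi 118.0
```

View pics/t2.png

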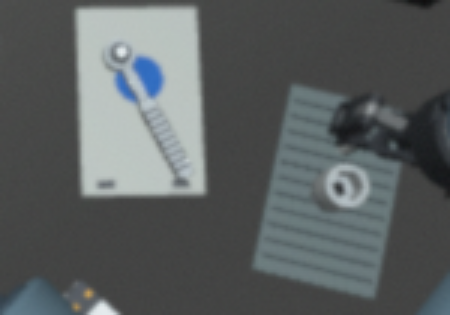

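Picture 7: the socket stands upright on the mat at (345,187), and the ratchet is unmoved. Next is the ratchet.

```bash
python3 -m handwheel '[{"wx":0,"wy":0,"wz":-8.5,"tx":0,"ty":0,"tz":0,"gripper":0},{"wx":0,"wy":0,"wz":-8.5,"tx":0,"ty":0,"tz":0,"gripper":0},{"wx":0,"wy":0,"wz":-8.5,"tx":0,"ty":0,"tz":0,"gripper":0},{"wx":0,"wy":0,"wz":-8.5,"tx":0,"ty":0,"tz":0,"gripper":0},{"wx":0,"wy":0,"wz":-8.5,"tx":0,"ty":0,"tz":0,"gripper":0}]' 60
python3 -m handwheel '[{"wx":0,"wy":0,"wz":-8.5,"tx":0,"ty":0,"tz":0,"gripper":0},{"wx":0,"wy":0,"wz":0,"tx":-35,"ty":30,"tz":0,"gripper":0},{"wx":0,"wy":0,"wz":0,"tx":-35,"ty":30,"tz":0,"gripper":0},{"wx":0,"wy":0,"wz":0,"tx":-35,"ty":30,"tz":0,"gripper":0},{"wx":0,"wy":0,"wz":0,"tx":-35,"ty":29,"tz":0,"gripper":0}]'
python3 -m handwheel '[{"wx":0,"wy":0,"wz":0,"tx":0,"ty":0,"tz":0,"gripper":0},{"wx":0,"wy":0,"wz":0,"tx":0,"ty":0,"tz":0,"gripper":0}]'
python3 - <<'E'
from h import *
g=frame((.5636,-.1926),.489,(-.015,0))[0]
plan((*g,.0075,118))
c=get_calibration("wrist");im=np.ascontiguousarray(capture("wrist")[:,:,::-1])
draw(im,"wrist","plate",PL["socket"],1,0,(0,160,0),c);draw(im,"wrist","ratchet",(.5636,-.1926,.489),1,0,(0,0,255),c);cv2.imwrite("pics/w3.png",im)
E
```

```text
time_s: 9.38
ee_pos: [0.4819, -0.3706, 0.1468]
eef_rot: [-0.545, 3.093, -0.001]
contact_force: [0.1, 0.4, 0.4]
grip_width: 0.0853
time_s: 10.0
ee_pos: [0.5495, -0.1982, 0.1469]
eef_rot: [-0.765, 3.046, -0.001]
contact_force: [0.3, -0.4, 0.0]
grip_width: 0.0856
time_s: 10.25
ee_pos: [0.5489, -0.1998, 0.1464]
eef_rot: [-0.766, 3.046, -0.002]
contact_force: [0.0, 0.0, -0.7]
grip_width: 0.0854
now [ 0.5489 -0.1998  0.1464] psi 118.2 tilt 0.06 deg t 10.25 w 0.0854
wz 0.2 | tx -1.3 ty -0.5 tz 138.9 -> psi 118.0
```

View pics/w3.png

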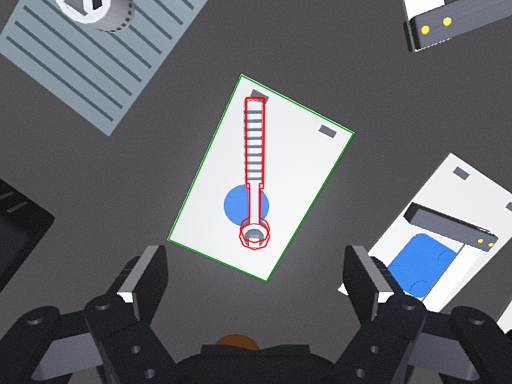

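Picture 8: the ratchet model (255,165) and plate outlines coincide with the image. Descending.

```bash
python3 -m handwheel '[{"wx":0,"wy":0,"wz":0,"tx":-1,"ty":-1,"tz":40,"gripper":0},{"wx":0,"wy":0,"wz":0,"tx":0,"ty":0,"tz":40,"gripper":0},{"wx":0,"wy":0,"wz":0,"tx":0,"ty":0,"tz":30,"gripper":0},{"wx":0,"wy":0,"wz":0,"tx":0,"ty":0,"tz":20,"gripper":0},{"wx":0,"wy":0,"wz":0,"tx":0,"ty":0,"tz":8,"gripper":0}]'
python3 -m handwheel '[{"wx":0,"wy":0,"wz":0,"tx":0,"ty":0,"tz":0,"gripper":0.3},{"wx":0,"wy":0,"wz":0,"tx":0,"ty":0,"tz":0,"gripper":0.6},{"wx":0,"wy":0,"wz":0,"tx":0,"ty":0,"tz":0,"gripper":0.8},{"wx":0,"wy":0,"wz":0,"tx":0,"ty":0,"tz":0,"gripper":1},{"wx":0,"wy":0,"wz":0,"tx":0,"ty":0,"tz":0,"gripper":1}]'
python3 -m handwheel '[{"wx":0,"wy":0,"wz":0,"tx":0,"ty":0,"tz":0,"gripper":1},{"wx":0,"wy":0,"wz":0,"tx":0,"ty":0,"tz":0,"gripper":1}]'
```

```text
time_s: 10.92
ee_pos: [0.5488, -0.2007, 0.0066]
eef_rot: [0.762, -3.046, -0.002]
contact_force: [-0.0, -0.6, 0.5]
grip_width: 0.0856
time_s: 11.55
ee_pos: [0.5509, -0.2001, 0.0088]
eef_rot: [-0.766, 3.045, -0.002]
contact_force: [-1.7, 0.9, 5.6]
grip_width: 0.0142
time_s: 11.8
ee_pos: [0.5509, -0.2002, 0.0088]
eef_rot: [-0.765, 3.046, -0.002]
contact_force: [-0.3, 0.2, 5.1]
grip_width: 0.014
```

```bash
python3 -m handwheel '[{"wx":0,"wy":0,"wz":0,"tx":0,"ty":0,"tz":-10,"gripper":1},{"wx":0,"wy":0,"wz":0,"tx":0,"ty":0,"tz":-30,"gripper":1},{"wx":0,"wy":0,"wz":0,"tx":0,"ty":0,"tz":-40,"gripper":1},{"wx":0,"wy":0,"wz":0,"tx":0,"ty":0,"tz":-40,"gripper":1},{"wx":0,"wy":0,"wz":0,"tx":0,"ty":0,"tz":-20,"gripper":1}]'
python3 -m handwheel '[{"wx":0,"wy":0,"wz":8.5,"tx":0,"ty":0,"tz":0,"gripper":1},{"wx":0,"wy":0,"wz":8.5,"tx":0,"ty":0,"tz":0,"gripper":1},{"wx":0,"wy":0,"wz":8.5,"tx":0,"ty":0,"tz":0,"gripper":1},{"wx":0,"wy":0,"wz":8.5,"tx":0,"ty":0,"tz":0,"gripper":1},{"wx":0,"wy":0,"wz":0,"tx":0,"ty":0,"tz":0,"gripper":1}]'
python3 - <<'E'
from h import *
G=goal("ratchet");g=frame(G[:2],G[2],(-.015,0))[0]; print(g)
plan((*g,.15,np.degrees(G[2])+90),(*g,.0085,None))
E
```

```text
time_s: 12.42
ee_pos: [0.5509, -0.2001, 0.1504]
eef_rot: [-0.765, 3.045, -0.003]
contact_force: [-0.3, 0.2, -2.7]
grip_width: 0.014
time_s: 13.05
ee_pos: [0.5497, -0.1996, 0.1476]
eef_rot: [-0.156, -3.137, -0.001]
contact_force: [0.3, -0.4, -3.0]
grip_width: 0.014
[0.50224408 0.36704397]
now [ 0.5497 -0.1996  0.1476] psi 84.3 tilt 0.06 deg t 13.05 w 0.014
wz 0.4 | tx 107.0 ty 558.4 tz -2.4 -> psi 83.9
wz -0.0 | tx 0.0 ty 0.0 tz 141.5 -> psi 83.9
```

```bash
python3 -m handwheel '[{"wx":0,"wy":0,"wz":0,"tx":7.6,"ty":40,"tz":0,"gripper":1},{"wx":0,"wy":0,"wz":0,"tx":7.6,"ty":40,"tz":0,"gripper":1},{"wx":0,"wy":0,"wz":0,"tx":7.6,"ty":40,"tz":0,"gripper":1},{"wx":0,"wy":0,"wz":0,"tx":7.6,"ty":40,"tz":0,"gripper":1},{"wx":0,"wy":0,"wz":0,"tx":7.6,"ty":40,"tz":0,"gripper":1}]'
python3 -m handwheel '[{"wx":0,"wy":0,"wz":0,"tx":7.6,"ty":40,"tz":0,"gripper":1},{"wx":0,"wy":0,"wz":0,"tx":7.6,"ty":40,"tz":0,"gripper":1},{"wx":0,"wy":0,"wz":0,"tx":7.6,"ty":40,"tz":0,"gripper":1},{"wx":0,"wy":0,"wz":0,"tx":7.6,"ty":40,"tz":0,"gripper":1},{"wx":0,"wy":0,"wz":0,"tx":7.6,"ty":40,"tz":0,"gripper":1}]'
python3 -m handwheel '[{"wx":0,"wy":0,"wz":0,"tx":7.6,"ty":40,"tz":0,"gripper":1},{"wx":0,"wy":0,"wz":0,"tx":7.6,"ty":40,"tz":0,"gripper":1},{"wx":0,"wy":0,"wz":0,"tx":7.6,"ty":40,"tz":0,"gripper":1},{"wx":0,"wy":0,"wz":0,"tx":7.6,"ty":38,"tz":0,"gripper":1},{"wx":0,"wy":0,"wz":0,"tx":0,"ty":0,"tz":0,"gripper":1}]'
python3 -m handwheel '[{"wx":0,"wy":0,"wz":0,"tx":0,"ty":0,"tz":0,"gripper":1}]'
python3 - <<'E'
from h import *
G=goal("ratchet");g=frame(G[:2],G[2],(-.015,0))[0]
plan((*g,.0085,np.degrees(G[2])+90))
E
```

```text
time_s: 13.68
ee_pos: [0.532, 0.0043, 0.1478]
eef_rot: [-0.154, -3.138, -0.0]
contact_force: [-0.0, -0.1, -2.3]
grip_width: 0.0139
time_s: 14.3
ee_pos: [0.5144, 0.2071, 0.1478]
eef_rot: [-0.154, -3.138, 0.0]
contact_force: [1.3, 0.4, -2.8]
grip_width: 0.014
time_s: 14.92
ee_pos: [0.4998, 0.3685, 0.1475]
eef_rot: [-0.149, -3.138, -0.001]
contact_force: [-0.1, -0.4, -2.4]
grip_width: 0.0138
time_s: 15.05
ee_pos: [0.5003, 0.3655, 0.1475]
eef_rot: [-0.156, -3.137, 0.002]
contact_force: [0.1, 0.4, -1.8]
grip_width: 0.0139
now [0.5003 0.3655 0.1475] psi 84.3 tilt 0.07 deg t 15.05 w 0.0139
wz 0.4 | tx -1.8 ty 1.7 tz 139.0 -> psi 83.9
```

```bash
python3 -m handwheel '[{"wx":0,"wy":0,"wz":0,"tx":-2,"ty":2,"tz":40,"gripper":1},{"wx":0,"wy":0,"wz":0,"tx":0,"ty":0,"tz":40,"gripper":1},{"wx":0,"wy":0,"wz":0,"tx":0,"ty":0,"tz":35,"gripper":1},{"wx":0,"wy":0,"wz":0,"tx":0,"ty":0,"tz":14,"gripper":1},{"wx":0,"wy":0,"wz":0,"tx":0,"ty":0,"tz":5,"gripper":1}]'
python3 -m handwheel '[{"wx":0,"wy":0,"wz":0,"tx":0,"ty":0,"tz":3,"gripper":1},{"wx":0,"wy":0,"wz":0,"tx":0,"ty":0,"tz":1.5,"gripper":1},{"wx":0,"wy":0,"wz":0,"tx":0,"ty":0,"tz":0,"gripper":1}]'
```

```text
time_s: 15.68
ee_pos: [0.5028, 0.3669, 0.0136]
eef_rot: [-0.16, -3.137, 0.001]
contact_force: [0.6, 0.3, -1.7]
grip_width: 0.0138
time_s: 16.05
ee_pos: [0.5034, 0.3682, 0.0101]
eef_rot: [0.158, 3.136, 0.001]
contact_force: [-0.3, 1.0, -2.3]
grip_width: 0.0138
```

```bash
python3 -m handwheel '[{"wx":0,"wy":0,"wz":0,"tx":0,"ty":0,"tz":1.5,"gripper":1},{"wx":0,"wy":0,"wz":0,"tx":0,"ty":0,"tz":1,"gripper":1},{"wx":0,"wy":0,"wz":0,"tx":0,"ty":0,"tz":0,"gripper":1}]'
python3 -m handwheel '[{"wx":0,"wy":0,"wz":0,"tx":0,"ty":0,"tz":0,"gripper":0.75},{"wx":0,"wy":0,"wz":0,"tx":0,"ty":0,"tz":0,"gripper":0.65},{"wx":0,"wy":0,"wz":0,"tx":0,"ty":0,"tz":0,"gripper":0.3},{"wx":0,"wy":0,"wz":0,"tx":0,"ty":0,"tz":0,"gripper":0},{"wx":0,"wy":0,"wz":0,"tx":0,"ty":0,"tz":0,"gripper":0}]'
python3 -m handwheel '[{"wx":0,"wy":0,"wz":0,"tx":0,"ty":0,"tz":-15,"gripper":0},{"wx":0,"wy":0,"wz":0,"tx":0,"ty":0,"tz":-40,"gripper":0},{"wx":0,"wy":0,"wz":0,"tx":0,"ty":0,"tz":-40,"gripper":0},{"wx":0,"wy":0,"wz":0,"tx":0,"ty":0,"tz":-45,"gripper":0},{"wx":0,"wy":0,"wz":0,"tx":0,"ty":0,"tz":0,"gripper":0}]'
python3 - <<'E'
from h import *
plan((.4821,-.3709,.15,None),(.4821,-.3709,.0155,None))
c=get_calibration("wrist");im=np.ascontiguousarray(capture("wrist")[:,:,::-1])
draw(im,"wrist","plate",PL["ratchet"],1,0,(0,160,0),c);draw(im,"wrist","ratchet",goal("ratchet"),1,0,(0,0,255),c);cv2.imwrite("pics/w4.png",im)
E
```

```text
time_s: 16.42
ee_pos: [0.5033, 0.3682, 0.0088]
eef_rot: [0.158, 3.136, 0.002]
contact_force: [-2.4, -2.1, 6.9]
grip_width: 0.0139
time_s: 17.05
ee_pos: [0.5028, 0.3678, 0.0067]
eef_rot: [-0.159, -3.137, 0.0]
contact_force: [-0.6, -0.4, 0.0]
grip_width: 0.0819
time_s: 17.68
ee_pos: [0.5058, 0.3697, 0.1528]
eef_rot: [0.158, 3.129, 0.009]
contact_force: [-0.2, 0.8, 0.6]
grip_width: 0.0853
now [0.5058 0.3697 0.1528] psi 84.2 tilt 0.58 deg t 17.675 w 0.0853
wz -0.0 | tx -51.1 ty -739.2 tz 2.8 -> psi 84.2
wz -0.0 | tx 0.0 ty 0.0 tz 134.5 -> psi 84.2
```

View pics/w4.png

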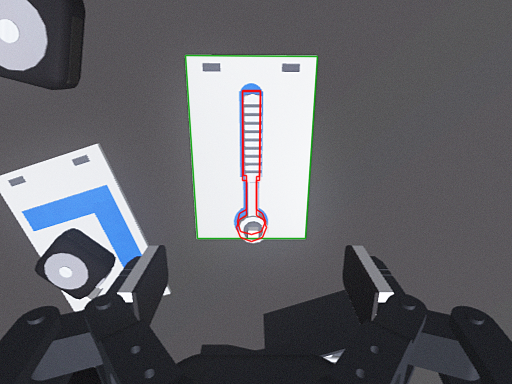

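Picture 9: the ratchet (252,165) lies on its model at the goal pose, head away from the slots. Now the socket from the mat to its plate.

```bash
python3 -m handwheel '[{"wx":0,"wy":0,"wz":0,"tx":-3.4,"ty":-49,"tz":0,"gripper":0},{"wx":0,"wy":0,"wz":0,"tx":-3.4,"ty":-49,"tz":0,"gripper":0},{"wx":0,"wy":0,"wz":0,"tx":-3.4,"ty":-49,"tz":0,"gripper":0},{"wx":0,"wy":0,"wz":0,"tx":-3.4,"ty":-49,"tz":0,"gripper":0},{"wx":0,"wy":0,"wz":0,"tx":-3.4,"ty":-49,"tz":0,"gripper":0}]' 50
python3 -m handwheel '[{"wx":0,"wy":0,"wz":0,"tx":-3.4,"ty":-49,"tz":0,"gripper":0},{"wx":0,"wy":0,"wz":0,"tx":-3.4,"ty":-49,"tz":0,"gripper":0},{"wx":0,"wy":0,"wz":0,"tx":-3.4,"ty":-49,"tz":0,"gripper":0},{"wx":0,"wy":0,"wz":0,"tx":-3.4,"ty":-49,"tz":0,"gripper":0},{"wx":0,"wy":0,"wz":0,"tx":-3.4,"ty":-49,"tz":0,"gripper":0}]'
python3 -m handwheel '[{"wx":0,"wy":0,"wz":0,"tx":-3.4,"ty":-49,"tz":0,"gripper":0},{"wx":0,"wy":0,"wz":0,"tx":-3.4,"ty":-49,"tz":0,"gripper":0},{"wx":0,"wy":0,"wz":0,"tx":-3.4,"ty":-49,"tz":0,"gripper":0},{"wx":0,"wy":0,"wz":0,"tx":-3.4,"ty":-49,"tz":0,"gripper":0},{"wx":0,"wy":0,"wz":0,"tx":-3.4,"ty":-49,"tz":0,"gripper":0}]'
python3 -m handwheel '[{"wx":0,"wy":0,"wz":0,"tx":0,"ty":0,"tz":0,"gripper":0},{"wx":0,"wy":0,"wz":0,"tx":0,"ty":0,"tz":0,"gripper":0},{"wx":0,"wy":0,"wz":0,"tx":0,"ty":0,"tz":0,"gripper":0}]'
python3 - <<'E'
from h import *
plan((.4821,-.3709,.0155,None),(.4821,-.3709,.15,None),(*goal("socket")[:2],.15,None))
E
```

```text
time_s: 18.35
ee_pos: [0.4937, 0.1207, 0.1457]
eef_rot: [-0.158, -3.136, 0.001]
contact_force: [-0.5, 0.4, -0.0]
grip_width: 0.0856
time_s: 18.98
ee_pos: [0.4859, -0.1243, 0.1458]
eef_rot: [-0.159, -3.136, -0.001]
contact_force: [1.0, -0.1, -0.1]
grip_width: 0.0855
time_s: 19.6
ee_pos: [0.4784, -0.3695, 0.1455]
eef_rot: [-0.159, -3.136, -0.003]
contact_force: [0.3, -0.1, 0.1]
grip_width: 0.0856
time_s: 19.98
ee_pos: [0.4792, -0.3669, 0.1463]
eef_rot: [-0.156, -3.137, -0.002]
contact_force: [-0.4, 0.6, 0.2]
grip_width: 0.0855
now [ 0.4792 -0.3669  0.1463] psi 84.3 tilt 0.10 deg t 19.975 w 0.0855
wz -0.0 | tx -3.3 ty -3.7 tz 130.8 -> psi 84.3
wz -0.0 | tx 0.0 ty 0.0 tz -134.5 -> psi 84.3
wz -0.0 | tx -83.8 ty 189.6 tz -0.0 -> psi 84.3
```

```bash
python3 -m handwheel '[{"wx":0,"wy":0,"wz":0,"tx":-3.3,"ty":-3.7,"tz":30,"gripper":0},{"wx":0,"wy":0,"wz":0,"tx":0,"ty":0,"tz":40,"gripper":0},{"wx":0,"wy":0,"wz":0,"tx":0,"ty":0,"tz":30,"gripper":0},{"wx":0,"wy":0,"wz":0,"tx":0,"ty":0,"tz":22,"gripper":0},{"wx":0,"wy":0,"wz":0,"tx":0,"ty":0,"tz":8.5,"gripper":0}]'
python3 -m handwheel '[{"wx":0,"wy":0,"wz":0,"tx":0,"ty":0,"tz":0,"gripper":0.3},{"wx":0,"wy":0,"wz":0,"tx":0,"ty":0,"tz":0,"gripper":0.5},{"wx":0,"wy":0,"wz":0,"tx":0,"ty":0,"tz":0,"gripper":0.8},{"wx":0,"wy":0,"wz":0,"tx":0,"ty":0,"tz":0,"gripper":0.8},{"wx":0,"wy":0,"wz":0,"tx":0,"ty":0,"tz":0,"gripper":0.8}]'
python3 -m handwheel '[{"wx":0,"wy":0,"wz":0,"tx":0,"ty":0,"tz":-10,"gripper":0.8},{"wx":0,"wy":0,"wz":0,"tx":0,"ty":0,"tz":-30,"gripper":0.8},{"wx":0,"wy":0,"wz":0,"tx":0,"ty":0,"tz":-40,"gripper":0.8},{"wx":0,"wy":0,"wz":0,"tx":0,"ty":0,"tz":-40,"gripper":0.8},{"wx":0,"wy":0,"wz":0,"tx":0,"ty":0,"tz":-14,"gripper":0.8}]'
python3 -m handwheel '[{"wx":0,"wy":0,"wz":0,"tx":-16.8,"ty":38,"tz":0,"gripper":0.8},{"wx":0,"wy":0,"wz":0,"tx":-16.8,"ty":38,"tz":0,"gripper":0.8},{"wx":0,"wy":0,"wz":0,"tx":-16.8,"ty":38,"tz":0,"gripper":0.8},{"wx":0,"wy":0,"wz":0,"tx":-16.8,"ty":38,"tz":0,"gripper":0.8},{"wx":0,"wy":0,"wz":0,"tx":-16.8,"ty":38,"tz":0,"gripper":0.8}]'
python3 -m handwheel '[{"wx":0,"wy":0,"wz":0,"tx":0,"ty":0,"tz":0,"gripper":0.8},{"wx":0,"wy":0,"wz":0,"tx":0,"ty":0,"tz":0,"gripper":0.8}]'
python3 - <<'E'
from h import *
plan((*goal("socket")[:2],.0168,None))
E
```

```text
time_s: 20.6
ee_pos: [0.4815, -0.3704, 0.0149]
eef_rot: [-0.156, -3.135, -0.003]
contact_force: [0.1, 0.2, 0.1]
grip_width: 0.0853
time_s: 21.22
ee_pos: [0.4833, -0.3733, 0.0178]
eef_rot: [0.159, 3.135, -0.002]
contact_force: [-0.4, 1.6, 6.0]
grip_width: 0.0386
time_s: 21.85
ee_pos: [0.4834, -0.3738, 0.1532]
eef_rot: [0.159, 3.134, -0.005]
contact_force: [-0.3, -0.1, -2.8]
grip_width: 0.0385
time_s: 22.48
ee_pos: [0.5847, -0.1905, 0.1487]
eef_rot: [-0.159, -3.135, -0.001]
contact_force: [0.6, -0.6, -1.9]
grip_width: 0.0384
time_s: 22.72
ee_pos: [0.5843, -0.192, 0.1492]
eef_rot: [-0.158, -3.136, -0.0]
contact_force: [0.6, 0.2, -2.0]
grip_width: 0.0381
now [ 0.5843 -0.192   0.1492] psi 84.2 tilt 0.12 deg t 22.725 w 0.0381
wz -0.0 | tx 0.0 ty 1.4 tz 132.4 -> psi 84.2
```

```bash
python3 -m handwheel '[{"wx":0,"wy":0,"wz":0,"tx":0,"ty":1.4,"tz":40,"gripper":0.8},{"wx":0,"wy":0,"wz":0,"tx":0,"ty":0,"tz":40,"gripper":0.8},{"wx":0,"wy":0,"wz":0,"tx":0,"ty":0,"tz":30,"gripper":0.8},{"wx":0,"wy":0,"wz":0,"tx":0,"ty":0,"tz":12,"gripper":0.8},{"wx":0,"wy":0,"wz":0,"tx":0,"ty":0,"tz":5,"gripper":0.8}]'
python3 -m handwheel '[{"wx":0,"wy":0,"wz":0,"tx":0,"ty":0,"tz":3,"gripper":0.8},{"wx":0,"wy":0,"wz":0,"tx":0,"ty":0,"tz":1.5,"gripper":0.8},{"wx":0,"wy":0,"wz":0,"tx":0,"ty":0,"tz":0,"gripper":0.8}]'
```

```text
time_s: 23.35
ee_pos: [0.5847, -0.1913, 0.023]
eef_rot: [-0.161, -3.137, -0.0]
contact_force: [0.6, -0.6, -1.7]
grip_width: 0.0387
time_s: 23.72
ee_pos: [0.5857, -0.1908, 0.0195]
eef_rot: [0.159, 3.136, -0.001]
contact_force: [1.2, -0.2, -0.7]
grip_width: 0.0385
```

```bash
python3 -m handwheel '[{"wx":0,"wy":0,"wz":0,"tx":0,"ty":0,"tz":1.5,"gripper":0.8},{"wx":0,"wy":0,"wz":0,"tx":0,"ty":0,"tz":0.8,"gripper":0.8},{"wx":0,"wy":0,"wz":0,"tx":0,"ty":0,"tz":0,"gripper":0.8}]'
python3 -m handwheel '[{"wx":0,"wy":0,"wz":0,"tx":0,"ty":0,"tz":0,"gripper":0.45},{"wx":0,"wy":0,"wz":0,"tx":0,"ty":0,"tz":0,"gripper":0.4},{"wx":0,"wy":0,"wz":0,"tx":0,"ty":0,"tz":0,"gripper":0.2},{"wx":0,"wy":0,"wz":0,"tx":0,"ty":0,"tz":0,"gripper":0},{"wx":0,"wy":0,"wz":0,"tx":0,"ty":0,"tz":0,"gripper":0}]'
python3 -m handwheel '[{"wx":0,"wy":0,"wz":0,"tx":0,"ty":0,"tz":-15,"gripper":0},{"wx":0,"wy":0,"wz":0,"tx":0,"ty":0,"tz":-40,"gripper":0},{"wx":0,"wy":0,"wz":0,"tx":0,"ty":0,"tz":-40,"gripper":0},{"wx":0,"wy":0,"wz":0,"tx":0,"ty":0,"tz":-40,"gripper":0},{"wx":0,"wy":0,"wz":0,"tx":0,"ty":0,"tz":0,"gripper":0}]'
python3 -m handwheel '[{"wx":0,"wy":0,"wz":-8.5,"tx":0,"ty":0,"tz":0,"gripper":0},{"wx":0,"wy":0,"wz":-8.5,"tx":0,"ty":0,"tz":0,"gripper":0},{"wx":0,"wy":0,"wz":-8.5,"tx":0,"ty":0,"tz":0,"gripper":0},{"wx":0,"wy":0,"wz":-8.5,"tx":0,"ty":0,"tz":0,"gripper":0},{"wx":0,"wy":0,"wz":-8.5,"tx":0,"ty":0,"tz":0,"gripper":0}]'
python3 -m handwheel '[{"wx":0,"wy":0,"wz":-8.5,"tx":0,"ty":0,"tz":0,"gripper":0},{"wx":0,"wy":0,"wz":0,"tx":0,"ty":0,"tz":0,"gripper":0},{"wx":0,"wy":0,"wz":0,"tx":0,"ty":0,"tz":0,"gripper":0}]'
python3 - <<'E'
from h import *
plan((.580,.1768,.15,135))
E
```

```text
time_s: 24.1
ee_pos: [0.5857, -0.1908, 0.0178]
eef_rot: [0.159, 3.136, -0.001]
contact_force: [-2.0, 0.9, 5.4]
grip_width: 0.0383
time_s: 24.72
ee_pos: [0.5852, -0.1906, 0.0164]
eef_rot: [-0.159, -3.138, -0.0]
contact_force: [0.2, -0.7, 0.8]
grip_width: 0.0853
time_s: 25.35
ee_pos: [0.5881, -0.1919, 0.1569]
eef_rot: [0.158, 3.129, -0.005]
contact_force: [-0.2, 0.3, -0.6]
grip_width: 0.0857
time_s: 25.98
ee_pos: [0.5847, -0.1904, 0.1511]
eef_rot: [0.996, -2.979, -0.001]
contact_force: [-0.0, -0.1, -0.3]
grip_width: 0.0853
time_s: 26.35
ee_pos: [0.585, -0.1906, 0.1513]
eef_rot: [1.204, -2.901, -0.0]
contact_force: [1.0, -0.5, -0.5]
grip_width: 0.0853
now [ 0.585  -0.1906  0.1513] psi 135.1 tilt 0.02 deg t 26.35 w 0.0853
wz 0.1 | tx -256.2 ty 263.3 tz 1.3 -> psi 135.0
```

```bash
python3 -m handwheel '[{"wx":0,"wy":0,"wz":0,"tx":-25.6,"ty":26.3,"tz":0,"gripper":0},{"wx":0,"wy":0,"wz":0,"tx":-25.6,"ty":26.3,"tz":0,"gripper":0},{"wx":0,"wy":0,"wz":0,"tx":-25.6,"ty":26.3,"tz":0,"gripper":0},{"wx":0,"wy":0,"wz":0,"tx":-25.6,"ty":26.3,"tz":0,"gripper":0},{"wx":0,"wy":0,"wz":0,"tx":-25.6,"ty":26.3,"tz":0,"gripper":0}]'
python3 -m handwheel '[{"wx":0,"wy":0,"wz":0,"tx":-25.6,"ty":26.3,"tz":0,"gripper":0},{"wx":0,"wy":0,"wz":0,"tx":-25.6,"ty":26.3,"tz":0,"gripper":0},{"wx":0,"wy":0,"wz":0,"tx":-25.6,"ty":26.3,"tz":0,"gripper":0},{"wx":0,"wy":0,"wz":0,"tx":-25.6,"ty":26.3,"tz":0,"gripper":0},{"wx":0,"wy":0,"wz":0,"tx":-25.6,"ty":26.3,"tz":0,"gripper":0}]'
python3 -m handwheel '[{"wx":0,"wy":0,"wz":0,"tx":0,"ty":0,"tz":0,"gripper":0},{"wx":0,"wy":0,"wz":0,"tx":0,"ty":0,"tz":0,"gripper":0}]'
python3 - <<'E'
from h import *
plan((.580,.1768,.015,135))
c=get_calibration("wrist");im=np.ascontiguousarray(capture("wrist")[:,:,::-1])
draw(im,"wrist","plate",PL["square"],1,0,(0,160,0),c);draw(im,"wrist","tape",(.580,.1768,np.pi/4),1,0,(0,0,255),c);cv2.imwrite("pics/w5.png",im)
E
```

```text
time_s: 26.98
ee_pos: [0.5819, -0.006, 0.1516]
eef_rot: [-1.205, 2.901, 0.0]
contact_force: [1.0, 0.3, 0.5]
grip_width: 0.0857
time_s: 27.6
ee_pos: [0.5787, 0.1775, 0.1515]
eef_rot: [-1.205, 2.901, -0.0]
contact_force: [0.4, 0.1, 0.7]
grip_width: 0.0857
time_s: 27.85
ee_pos: [0.5788, 0.1759, 0.1514]
eef_rot: [1.206, -2.9, 0.001]
contact_force: [-0.1, -0.2, 0.0]
grip_width: 0.0851
now [0.5788 0.1759 0.1514] psi 135.2 tilt 0.03 deg t 27.85 w 0.0851
wz 0.2 | tx -1.5 ty -0.2 tz 136.4 -> psi 135.0
```

View pics/w5.png

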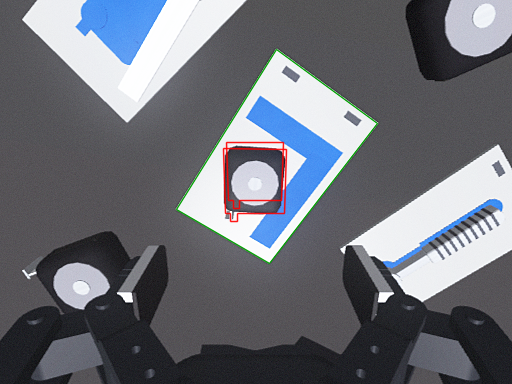

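Picture 10: the tape (255,180) matches the 60x54 model at 45°, with its hook at (230,213) on the model's hook side. Gripping.

```bash
python3 -m handwheel '[{"wx":0,"wy":0,"wz":0,"tx":-3,"ty":0,"tz":30,"gripper":0},{"wx":0,"wy":0,"wz":0,"tx":0,"ty":0,"tz":40,"gripper":0},{"wx":0,"wy":0,"wz":0,"tx":0,"ty":0,"tz":35,"gripper":0},{"wx":0,"wy":0,"wz":0,"tx":0,"ty":0,"tz":25,"gripper":0},{"wx":0,"wy":0,"wz":0,"tx":0,"ty":0,"tz":10.5,"gripper":0}]'
python3 -m handwheel '[{"wx":0,"wy":0,"wz":0,"tx":0,"ty":0,"tz":0,"gripper":0.2},{"wx":0,"wy":0,"wz":0,"tx":0,"ty":0,"tz":0,"gripper":0.35},{"wx":0,"wy":0,"wz":0,"tx":0,"ty":0,"tz":0,"gripper":0.6},{"wx":0,"wy":0,"wz":0,"tx":0,"ty":0,"tz":0,"gripper":0.6},{"wx":0,"wy":0,"wz":0,"tx":0,"ty":0,"tz":0,"gripper":0.6}]'
python3 -m handwheel '[{"wx":0,"wy":0,"wz":0,"tx":0,"ty":0,"tz":-10,"gripper":0.6},{"wx":0,"wy":0,"wz":0,"tx":0,"ty":0,"tz":-30,"gripper":0.6},{"wx":0,"wy":0,"wz":0,"tx":0,"ty":0,"tz":-40,"gripper":0.6},{"wx":0,"wy":0,"wz":0,"tx":0,"ty":0,"tz":-40,"gripper":0.6},{"wx":0,"wy":0,"wz":0,"tx":0,"ty":0,"tz":-20,"gripper":0.6}]'
python3 - <<'E'
from h import *
plan((.4823,-.3708,.15,None))
E
```

```text
time_s: 28.52
ee_pos: [0.5798, 0.1769, 0.0094]
eef_rot: [1.203, -2.899, -0.001]
contact_force: [-0.3, -0.2, 0.8]
grip_width: 0.0853
time_s: 29.15
ee_pos: [0.5827, 0.1786, 0.0129]
eef_rot: [-1.206, 2.897, -0.002]
contact_force: [-0.5, -0.8, 6.5]
grip_width: 0.0537
time_s: 29.78
ee_pos: [0.5819, 0.1789, 0.1541]
eef_rot: [-1.207, 2.897, -0.001]
contact_force: [0.7, -0.4, -2.0]
grip_width: 0.0533
now [0.5819 0.1789 0.1541] psi 135.2 tilt 0.20 deg t 29.775 w 0.0533
wz -0.0 | tx 460.4 ty -316.4 tz 4.1 -> psi 135.2
```

Width 53.7 mm, so it is the right tape. To the mat.

```bash
python3 -m handwheel '[{"wx":0,"wy":0,"wz":0,"tx":33,"ty":-22.6,"tz":0,"gripper":0.6},{"wx":0,"wy":0,"wz":0,"tx":33,"ty":-22.6,"tz":0,"gripper":0.6},{"wx":0,"wy":0,"wz":0,"tx":33,"ty":-22.6,"tz":0,"gripper":0.6},{"wx":0,"wy":0,"wz":0,"tx":33,"ty":-22.6,"tz":0,"gripper":0.6},{"wx":0,"wy":0,"wz":0,"tx":33,"ty":-22.6,"tz":0,"gripper":0.6}]'
python3 -m handwheel '[{"wx":0,"wy":0,"wz":0,"tx":33,"ty":-22.6,"tz":0,"gripper":0.6},{"wx":0,"wy":0,"wz":0,"tx":33,"ty":-22.6,"tz":0,"gripper":0.6},{"wx":0,"wy":0,"wz":0,"tx":33,"ty":-22.6,"tz":0,"gripper":0.6},{"wx":0,"wy":0,"wz":0,"tx":33,"ty":-22.6,"tz":0,"gripper":0.6},{"wx":0,"wy":0,"wz":0,"tx":33,"ty":-22.6,"tz":0,"gripper":0.6}]'
python3 -m handwheel '[{"wx":0,"wy":0,"wz":0,"tx":33,"ty":-22.6,"tz":0,"gripper":0.6},{"wx":0,"wy":0,"wz":0,"tx":33,"ty":-22.6,"tz":0,"gripper":0.6},{"wx":0,"wy":0,"wz":0,"tx":33,"ty":-22.6,"tz":0,"gripper":0.6},{"wx":0,"wy":0,"wz":0,"tx":31,"ty":-22.6,"tz":0,"gripper":0.6},{"wx":0,"wy":0,"wz":0,"tx":0,"ty":0,"tz":0,"gripper":0.6}]'
python3 -m handwheel '[{"wx":0,"wy":0,"wz":0,"tx":0,"ty":0,"tz":40,"gripper":0.6},{"wx":0,"wy":0,"wz":0,"tx":0,"ty":0,"tz":40,"gripper":0.6},{"wx":0,"wy":0,"wz":0,"tx":0,"ty":0,"tz":30,"gripper":0.6},{"wx":0,"wy":0,"wz":0,"tx":0,"ty":0,"tz":15,"gripper":0.6},{"wx":0,"wy":0,"wz":0,"tx":0,"ty":0,"tz":4,"gripper":0.6}]'
python3 -m handwheel '[{"wx":0,"wy":0,"wz":0,"tx":0,"ty":0,"tz":2,"gripper":0.6},{"wx":0,"wy":0,"wz":0,"tx":0,"ty":0,"tz":0,"gripper":0.6}]'
```

```text
time_s: 30.4
ee_pos: [0.5443, -0.0192, 0.1513]
eef_rot: [-1.208, 2.9, 0.0]
contact_force: [-0.4, -1.0, -1.3]
grip_width: 0.0536
time_s: 31.02
ee_pos: [0.5083, -0.2159, 0.1513]
eef_rot: [-1.208, 2.9, 0.001]
contact_force: [0.2, -0.1, -2.1]
grip_width: 0.0536
time_s: 31.65
ee_pos: [0.4808, -0.3734, 0.151]
eef_rot: [-1.202, 2.902, -0.001]
contact_force: [0.3, 0.7, -1.3]
grip_width: 0.0534
time_s: 32.28
ee_pos: [0.4812, -0.3699, 0.0215]
eef_rot: [1.208, -2.9, -0.002]
contact_force: [0.5, -0.7, -1.8]
grip_width: 0.054
time_s: 32.52
ee_pos: [0.4823, -0.3715, 0.0212]
eef_rot: [-1.207, 2.899, -0.003]
contact_force: [0.0, -1.1, -1.0]
grip_width: 0.0533
```

```bash
python3 -m handwheel '[{"wx":0,"wy":0,"wz":0,"tx":0,"ty":0,"tz":4,"gripper":0.6},{"wx":0,"wy":0,"wz":0,"tx":0,"ty":0,"tz":2,"gripper":0.6},{"wx":0,"wy":0,"wz":0,"tx":0,"ty":0,"tz":1.5,"gripper":0.6},{"wx":0,"wy":0,"wz":0,"tx":0,"ty":0,"tz":0,"gripper":0.6}]'
```

```text
time_s: 33.02
ee_pos: [0.4814, -0.3709, 0.013]
eef_rot: [-1.207, 2.9, -0.0]
contact_force: [-1.4, 1.2, 3.2]
grip_width: 0.0536
```

```bash
python3 -m handwheel '[{"wx":0,"wy":0,"wz":0,"tx":0,"ty":0,"tz":0,"gripper":0.3},{"wx":0,"wy":0,"wz":0,"tx":0,"ty":0,"tz":0,"gripper":0.2},{"wx":0,"wy":0,"wz":0,"tx":0,"ty":0,"tz":0,"gripper":0},{"wx":0,"wy":0,"wz":0,"tx":0,"ty":0,"tz":0,"gripper":0},{"wx":0,"wy":0,"wz":0,"tx":0,"ty":0,"tz":0,"gripper":0}]'
python3 -m handwheel '[{"wx":0,"wy":0,"wz":0,"tx":0,"ty":0,"tz":-15,"gripper":0},{"wx":0,"wy":0,"wz":0,"tx":0,"ty":0,"tz":-40,"gripper":0},{"wx":0,"wy":0,"wz":0,"tx":0,"ty":0,"tz":-40,"gripper":0},{"wx":0,"wy":0,"wz":0,"tx":0,"ty":0,"tz":-40,"gripper":0},{"wx":0,"wy":0,"wz":0,"tx":0,"ty":0,"tz":0,"gripper":0}]'
python3 -m handwheel '[{"wx":0,"wy":0,"wz":-8.7,"tx":0,"ty":0,"tz":0,"gripper":0},{"wx":0,"wy":0,"wz":-8.7,"tx":0,"ty":0,"tz":0,"gripper":0},{"wx":0,"wy":0,"wz":-8.7,"tx":0,"ty":0,"tz":0,"gripper":0},{"wx":0,"wy":0,"wz":-8.7,"tx":0,"ty":0,"tz":0,"gripper":0},{"wx":0,"wy":0,"wz":-8.7,"tx":0,"ty":0,"tz":0,"gripper":0}]'
python3 -m handwheel '[{"wx":0,"wy":0,"wz":-8.7,"tx":0,"ty":0,"tz":0,"gripper":0},{"wx":0,"wy":0,"wz":0,"tx":0,"ty":0,"tz":0,"gripper":0},{"wx":0,"wy":0,"wz":0,"tx":0,"ty":0,"tz":0,"gripper":0}]'
python3 - <<'E'
from h import *
plan((.5039,-.0151,.15,7.4))
E
```

```text
time_s: 33.65
ee_pos: [0.4815, -0.3709, 0.0124]
eef_rot: [-1.208, 2.9, 0.0]
contact_force: [0.3, 0.3, 0.6]
grip_width: 0.085
time_s: 34.28
ee_pos: [0.4838, -0.3731, 0.1528]
eef_rot: [-1.206, 2.897, -0.013]
contact_force: [0.7, 0.3, 1.0]
grip_width: 0.0855
time_s: 34.9
ee_pos: [0.481, -0.3705, 0.1471]
eef_rot: [-2.202, 2.241, 0.002]
contact_force: [0.8, -0.9, -0.2]
grip_width: 0.0853
time_s: 35.28
ee_pos: [0.4813, -0.3707, 0.1473]
eef_rot: [-2.358, 2.076, 0.001]
contact_force: [-0.8, -0.1, 0.1]
grip_width: 0.0853
now [ 0.4813 -0.3707  0.1473] psi -172.7 tilt 0.03 deg t 35.275 w 0.0853
wz -0.1 | tx -349.8 ty -68.2 tz -2.7 -> psi -172.6
```

9 rows of (-38.9, -7.6).

```bash
python3 -m handwheel '[{"wx":0,"wy":0,"wz":0,"tx":-39,"ty":-7.6,"tz":0,"gripper":0},{"wx":0,"wy":0,"wz":0,"tx":-39,"ty":-7.6,"tz":0,"gripper":0},{"wx":0,"wy":0,"wz":0,"tx":-39,"ty":-7.6,"tz":0,"gripper":0},{"wx":0,"wy":0,"wz":0,"tx":-39,"ty":-7.6,"tz":0,"gripper":0},{"wx":0,"wy":0,"wz":0,"tx":-39,"ty":-7.6,"tz":0,"gripper":0}]' 60
python3 -m handwheel '[{"wx":0,"wy":0,"wz":0,"tx":-39,"ty":-7.6,"tz":0,"gripper":0},{"wx":0,"wy":0,"wz":0,"tx":-39,"ty":-7.6,"tz":0,"gripper":0},{"wx":0,"wy":0,"wz":0,"tx":-39,"ty":-7.6,"tz":0,"gripper":0},{"wx":0,"wy":0,"wz":0,"tx":-38,"ty":-7.6,"tz":0,"gripper":0},{"wx":0,"wy":0,"wz":0,"tx":0,"ty":0,"tz":0,"gripper":0}]'
python3 -m handwheel '[{"wx":0,"wy":0,"wz":0,"tx":0,"ty":0,"tz":0,"gripper":0}]'
python3 - <<'E'
from h import *
plan((.5039,-.0151,.0085,7.4))
c=get_calibration("wrist");im=np.ascontiguousarray(capture("wrist")[:,:,::-1])
draw(im,"wrist","plate",PL["tape"],1,0,(0,160,0),c);draw(im,"wrist","square",(.5039,-.0151,.1298),1,0,(0,0,255),c);cv2.imwrite("pics/w6.png",im)
E
```

```text
time_s: 35.9
ee_pos: [0.4939, -0.1714, 0.1476]
eef_rot: [-2.358, 2.075, -0.0]
contact_force: [0.8, -0.8, -0.2]
grip_width: 0.0852
time_s: 36.52
ee_pos: [0.5039, -0.0129, 0.1475]
eef_rot: [-2.363, 2.07, 0.001]
contact_force: [1.0, -0.3, 0.8]
grip_width: 0.0855
time_s: 36.65
ee_pos: [0.5042, -0.0154, 0.1475]
eef_rot: [2.359, -2.074, 0.001]
contact_force: [0.2, 0.0, 0.5]
grip_width: 0.0854
now [ 0.5042 -0.0154  0.1475] psi -172.6 tilt 0.03 deg t 36.65 w 0.0854
wz -0.0 | tx -0.3 ty 0.3 tz 139.0 -> psi -172.6
```

View pics/w6.png

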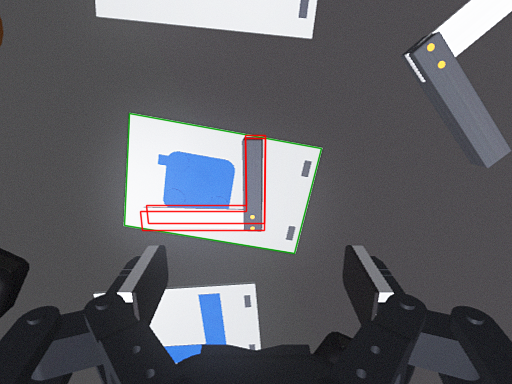

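Picture 11: the square model (253,185 stock) fits the tape plate view. Gripping.

```bash
python3 -m handwheel '[{"wx":0,"wy":0,"wz":0,"tx":0,"ty":0,"tz":40,"gripper":0},{"wx":0,"wy":0,"wz":0,"tx":0,"ty":0,"tz":40,"gripper":0},{"wx":0,"wy":0,"wz":0,"tx":0,"ty":0,"tz":35,"gripper":0},{"wx":0,"wy":0,"wz":0,"tx":0,"ty":0,"tz":16,"gripper":0},{"wx":0,"wy":0,"wz":0,"tx":0,"ty":0,"tz":8,"gripper":0}]'
python3 -m handwheel '[{"wx":0,"wy":0,"wz":0,"tx":0,"ty":0,"tz":0,"gripper":0.3},{"wx":0,"wy":0,"wz":0,"tx":0,"ty":0,"tz":0,"gripper":0.6},{"wx":0,"wy":0,"wz":0,"tx":0,"ty":0,"tz":0,"gripper":0.8},{"wx":0,"wy":0,"wz":0,"tx":0,"ty":0,"tz":0,"gripper":1},{"wx":0,"wy":0,"wz":0,"tx":0,"ty":0,"tz":0,"gripper":1}]'
python3 -m handwheel '[{"wx":0,"wy":0,"wz":0,"tx":0,"ty":0,"tz":0,"gripper":1},{"wx":0,"wy":0,"wz":0,"tx":0,"ty":0,"tz":-8,"gripper":1},{"wx":0,"wy":0,"wz":0,"tx":0,"ty":0,"tz":-15,"gripper":1},{"wx":0,"wy":0,"wz":0,"tx":0,"ty":0,"tz":-30,"gripper":1},{"wx":0,"wy":0,"wz":0,"tx":0,"ty":0,"tz":-30,"gripper":1}]'
python3 -m handwheel '[{"wx":0,"wy":0,"wz":0,"tx":0,"ty":0,"tz":-30,"gripper":1},{"wx":0,"wy":0,"wz":0,"tx":0,"ty":0,"tz":-30,"gripper":1},{"wx":0,"wy":0,"wz":0,"tx":0,"ty":0,"tz":0,"gripper":1}]'
python3 - <<'E'
from h import *
G=goal("square")
plan((*G[:2],.15,np.degrees(G[2])))
E
```

```text
time_s: 37.33
ee_pos: [0.5034, -0.016, 0.0075]
eef_rot: [2.357, -2.075, -0.002]
contact_force: [0.5, 0.3, 0.5]
grip_width: 0.0857
time_s: 37.95
ee_pos: [0.5051, -0.0151, 0.0094]
eef_rot: [-2.36, 2.072, -0.003]
contact_force: [0.6, -0.3, 6.3]
grip_width: 0.0158
time_s: 38.58
ee_pos: [0.5037, -0.0149, 0.0928]
eef_rot: [2.36, -2.073, -0.001]
contact_force: [0.6, 0.8, -2.7]
grip_width: 0.0162
time_s: 38.95
ee_pos: [0.5062, -0.0153, 0.1544]
eef_rot: [-2.358, 2.071, -0.007]
contact_force: [-0.4, 0.0, -2.0]
grip_width: 0.0163
now [ 0.5062 -0.0153  0.1544] psi -172.6 tilt 0.33 deg t 38.95 w 0.0163
wz -4.3 | tx -175.1 ty -60.5 tz 4.4 -> psi -168.3
```

```bash
python3 -m handwheel '[{"wx":0,"wy":0,"wz":-4.3,"tx":0,"ty":0,"tz":0,"gripper":1},{"wx":0,"wy":0,"wz":0,"tx":-35,"ty":-12,"tz":0,"gripper":1},{"wx":0,"wy":0,"wz":0,"tx":-35,"ty":-12,"tz":0,"gripper":1},{"wx":0,"wy":0,"wz":0,"tx":-35,"ty":-12,"tz":0,"gripper":1},{"wx":0,"wy":0,"wz":0,"tx":-35,"ty":-12,"tz":0,"gripper":1}]'
python3 -m handwheel '[{"wx":0,"wy":0,"wz":0,"tx":-35,"ty":-12,"tz":0,"gripper":1},{"wx":0,"wy":0,"wz":0,"tx":0,"ty":0,"tz":0,"gripper":1},{"wx":0,"wy":0,"wz":0,"tx":0,"ty":0,"tz":0,"gripper":1}]'
python3 - <<'E'
from h import *
G=goal("square")
plan((*G[:2],.0094,np.degrees(G[2])))
c=get_calibration("wrist");im=np.ascontiguousarray(capture("wrist")[:,:,::-1])
draw(im,"wrist","plate",PL["square"],1,0,(0,160,0),c);cv2.imwrite("pics/w7.png",im)
E
```

```text
time_s: 39.58
ee_pos: [0.5217, 0.1328, 0.15]
eef_rot: [2.435, -1.982, -0.003]
contact_force: [0.9, 0.2, -2.8]
grip_width: 0.0162
time_s: 39.95
ee_pos: [0.5264, 0.1681, 0.1504]
eef_rot: [2.435, -1.982, -0.002]
contact_force: [-0.3, 0.5, -2.6]
grip_width: 0.0158
now [0.5264 0.1681 0.1504] psi -168.3 tilt 0.13 deg t 39.95 w 0.0158
wz 0.0 | tx 0.3 ty -3.4 tz 141.0 -> psi -168.3
```

View pics/w7.png

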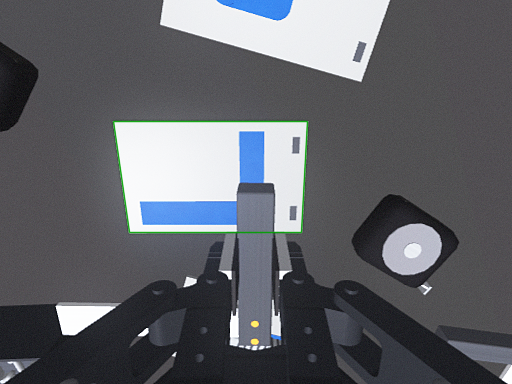

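Picture 12: the square is held straight over its plate, at stock (255,265). Lowering.

```bash
python3 -m handwheel '[{"wx":0,"wy":0,"wz":0,"tx":0,"ty":-3,"tz":40,"gripper":1},{"wx":0,"wy":0,"wz":0,"tx":0,"ty":0,"tz":40,"gripper":1},{"wx":0,"wy":0,"wz":0,"tx":0,"ty":0,"tz":35,"gripper":1},{"wx":0,"wy":0,"wz":0,"tx":0,"ty":0,"tz":14,"gripper":1},{"wx":0,"wy":0,"wz":0,"tx":0,"ty":0,"tz":6,"gripper":1}]'
python3 -m handwheel '[{"wx":0,"wy":0,"wz":0,"tx":0,"ty":0,"tz":2.5,"gripper":1},{"wx":0,"wy":0,"wz":0,"tx":0,"ty":0,"tz":1.5,"gripper":1},{"wx":0,"wy":0,"wz":0,"tx":0,"ty":0,"tz":0,"gripper":1}]'
```

```text
time_s: 40.62
ee_pos: [0.5302, 0.1684, 0.0162]
eef_rot: [2.435, -1.984, -0.001]
contact_force: [-0.0, 0.4, -2.0]
grip_width: 0.0161
time_s: 41.0
ee_pos: [0.531, 0.1693, 0.0133]
eef_rot: [-2.436, 1.982, -0.001]
contact_force: [-0.1, -0.4, -1.4]
grip_width: 0.0163
```

```bash
python3 -m handwheel '[{"wx":0,"wy":0,"wz":0,"tx":0,"ty":0,"tz":1.5,"gripper":1},{"wx":0,"wy":0,"wz":0,"tx":0,"ty":0,"tz":1.5,"gripper":1},{"wx":0,"wy":0,"wz":0,"tx":0,"ty":0,"tz":1,"gripper":1},{"wx":0,"wy":0,"wz":0,"tx":0,"ty":0,"tz":0,"gripper":1}]'
```

```text
time_s: 41.5
ee_pos: [0.5305, 0.1692, 0.0094]
eef_rot: [-2.436, 1.983, -0.001]
contact_force: [-1.5, -0.9, 4.7]
grip_width: 0.0161
```

```bash
python3 -m handwheel '[{"wx":0,"wy":0,"wz":0,"tx":0,"ty":0,"tz":0,"gripper":0.75},{"wx":0,"wy":0,"wz":0,"tx":0,"ty":0,"tz":0,"gripper":0.65},{"wx":0,"wy":0,"wz":0,"tx":0,"ty":0,"tz":0,"gripper":0.3},{"wx":0,"wy":0,"wz":0,"tx":0,"ty":0,"tz":0,"gripper":0},{"wx":0,"wy":0,"wz":0,"tx":0,"ty":0,"tz":0,"gripper":0}]'
python3 -m handwheel '[{"wx":0,"wy":0,"wz":0,"tx":0,"ty":0,"tz":-15,"gripper":0},{"wx":0,"wy":0,"wz":0,"tx":0,"ty":0,"tz":-40,"gripper":0},{"wx":0,"wy":0,"wz":0,"tx":0,"ty":0,"tz":-40,"gripper":0},{"wx":0,"wy":0,"wz":0,"tx":0,"ty":0,"tz":-45,"gripper":0},{"wx":0,"wy":0,"wz":0,"tx":0,"ty":0,"tz":0,"gripper":0}]'
python3 -m handwheel '[{"wx":0,"wy":0,"wz":8,"tx":0,"ty":0,"tz":0,"gripper":0},{"wx":0,"wy":0,"wz":8,"tx":0,"ty":0,"tz":0,"gripper":0},{"wx":0,"wy":0,"wz":8,"tx":0,"ty":0,"tz":0,"gripper":0},{"wx":0,"wy":0,"wz":8,"tx":0,"ty":0,"tz":0,"gripper":0},{"wx":0,"wy":0,"wz":8,"tx":0,"ty":0,"tz":0,"gripper":0}]'
python3 -m handwheel '[{"wx":0,"wy":0,"wz":8,"tx":0,"ty":0,"tz":0,"gripper":0},{"wx":0,"wy":0,"wz":8.5,"tx":0,"ty":0,"tz":0,"gripper":0},{"wx":0,"wy":0,"wz":0,"tx":0,"ty":0,"tz":0,"gripper":0},{"wx":0,"wy":0,"wz":0,"tx":0,"ty":0,"tz":0,"gripper":0}]'
python3 - <<'E'
from h import *
plan((.4814,-.3709,.15,135.2))
cv2.imwrite("pics/t3.png",capture("top")[:,:,::-1])
E
```

```text
time_s: 42.12
ee_pos: [0.5303, 0.1692, 0.0085]
eef_rot: [-2.436, 1.983, 0.0]
contact_force: [0.1, -0.1, 0.0]
grip_width: 0.0819
time_s: 42.75
ee_pos: [0.5337, 0.1698, 0.1539]
eef_rot: [-2.431, 1.978, -0.009]
contact_force: [0.9, 1.4, -0.1]
grip_width: 0.0854
time_s: 43.38
ee_pos: [0.5298, 0.169, 0.1481]
eef_rot: [1.604, -2.7, -0.001]
contact_force: [0.7, -0.2, 0.3]
grip_width: 0.0855
time_s: 43.88
ee_pos: [0.5301, 0.1691, 0.1483]
eef_rot: [1.21, -2.899, -0.0]
contact_force: [-0.9, -0.2, 0.3]
grip_width: 0.0853
now [0.5301 0.1691 0.1483] psi 135.3 tilt 0.03 deg t 43.875 w 0.0853
wz 0.1 | tx 417.5 ty -346.0 tz -1.7 -> psi 135.2
```

```bash
python3 -m handwheel '[{"wx":0,"wy":0,"wz":0,"tx":32,"ty":-26.6,"tz":0,"gripper":0},{"wx":0,"wy":0,"wz":0,"tx":32,"ty":-26.6,"tz":0,"gripper":0},{"wx":0,"wy":0,"wz":0,"tx":32,"ty":-26.6,"tz":0,"gripper":0},{"wx":0,"wy":0,"wz":0,"tx":32,"ty":-26.6,"tz":0,"gripper":0},{"wx":0,"wy":0,"wz":0,"tx":32,"ty":-26.6,"tz":0,"gripper":0}]' 50
python3 -m handwheel '[{"wx":0,"wy":0,"wz":0,"tx":32,"ty":-26.6,"tz":0,"gripper":0},{"wx":0,"wy":0,"wz":0,"tx":32,"ty":-26.6,"tz":0,"gripper":0},{"wx":0,"wy":0,"wz":0,"tx":32,"ty":-26.6,"tz":0,"gripper":0},{"wx":0,"wy":0,"wz":0,"tx":32,"ty":-26.6,"tz":0,"gripper":0},{"wx":0,"wy":0,"wz":0,"tx":32,"ty":-26.6,"tz":0,"gripper":0}]'
python3 -m handwheel '[{"wx":0,"wy":0,"wz":0,"tx":32,"ty":-26.6,"tz":0,"gripper":0},{"wx":0,"wy":0,"wz":0,"tx":32,"ty":-26.6,"tz":0,"gripper":0},{"wx":0,"wy":0,"wz":0,"tx":32,"ty":-26.6,"tz":0,"gripper":0},{"wx":0,"wy":0,"wz":0,"tx":0,"ty":0,"tz":0,"gripper":0},{"wx":0,"wy":0,"wz":0,"tx":0,"ty":0,"tz":0,"gripper":0}]'
python3 - <<'E'
from h import *
plan((.4814,-.3709,.010,None))
E
```

```text
time_s: 44.55
ee_pos: [0.5118, -0.0394, 0.1486]
eef_rot: [-1.209, 2.899, -0.0]
contact_force: [-0.1, -0.1, -0.1]
grip_width: 0.0855
time_s: 45.18
ee_pos: [0.4934, -0.2467, 0.1485]
eef_rot: [-1.209, 2.899, -0.0]
contact_force: [0.6, 0.8, -0.5]
grip_width: 0.0854
time_s: 45.8
ee_pos: [0.4824, -0.3691, 0.1482]
eef_rot: [-1.208, 2.9, 0.002]
contact_force: [0.2, 0.2, -0.0]
grip_width: 0.0853
now [ 0.4824 -0.3691  0.1482] psi 135.2 tilt 0.07 deg t 45.8 w 0.0853
wz -0.0 | tx 2.0 ty -0.5 tz 138.2 -> psi 135.2
```

```bash
python3 -m handwheel '[{"wx":0,"wy":0,"wz":0,"tx":2,"ty":0,"tz":30,"gripper":0},{"wx":0,"wy":0,"wz":0,"tx":0,"ty":0,"tz":40,"gripper":0},{"wx":0,"wy":0,"wz":0,"tx":0,"ty":0,"tz":35,"gripper":0},{"wx":0,"wy":0,"wz":0,"tx":0,"ty":0,"tz":24,"gripper":0},{"wx":0,"wy":0,"wz":0,"tx":0,"ty":0,"tz":9,"gripper":0}]'
python3 -m handwheel '[{"wx":0,"wy":0,"wz":0,"tx":0,"ty":0,"tz":0,"gripper":0.2},{"wx":0,"wy":0,"wz":0,"tx":0,"ty":0,"tz":0,"gripper":0.35},{"wx":0,"wy":0,"wz":0,"tx":0,"ty":0,"tz":0,"gripper":0.6},{"wx":0,"wy":0,"wz":0,"tx":0,"ty":0,"tz":0,"gripper":0.6},{"wx":0,"wy":0,"wz":0,"tx":0,"ty":0,"tz":0,"gripper":0.6}]'
python3 -m handwheel '[{"wx":0,"wy":0,"wz":0,"tx":0,"ty":0,"tz":-10,"gripper":0.6},{"wx":0,"wy":0,"wz":0,"tx":0,"ty":0,"tz":-30,"gripper":0.6},{"wx":0,"wy":0,"wz":0,"tx":0,"ty":0,"tz":-40,"gripper":0.6},{"wx":0,"wy":0,"wz":0,"tx":0,"ty":0,"tz":-40,"gripper":0.6},{"wx":0,"wy":0,"wz":0,"tx":0,"ty":0,"tz":-20,"gripper":0.6}]'
python3 -m handwheel '[{"wx":0,"wy":0,"wz":8,"tx":0,"ty":0,"tz":0,"gripper":0.6},{"wx":0,"wy":0,"wz":8,"tx":0,"ty":0,"tz":0,"gripper":0.6},{"wx":0,"wy":0,"wz":8,"tx":0,"ty":0,"tz":0,"gripper":0.6},{"wx":0,"wy":0,"wz":8,"tx":0,"ty":0,"tz":0,"gripper":0.6},{"wx":0,"wy":0,"wz":8,"tx":0,"ty":0,"tz":0,"gripper":0.6}]'
python3 -m handwheel '[{"wx":0,"wy":0,"wz":8,"tx":0,"ty":0,"tz":0,"gripper":0.6},{"wx":0,"wy":0,"wz":0,"tx":0,"ty":0,"tz":0,"gripper":0.6},{"wx":0,"wy":0,"wz":0,"tx":0,"ty":0,"tz":0,"gripper":0.6}]'
python3 - <<'E'
from h import *
G=goal("tape");plan((*G[:2],.15,np.degrees(G[2])+90))
E
```

```text
time_s: 46.42
ee_pos: [0.4804, -0.3686, 0.0089]
eef_rot: [1.21, -2.898, -0.005]
contact_force: [-0.1, -0.2, -0.6]
grip_width: 0.0856
time_s: 47.05
ee_pos: [0.4824, -0.3719, 0.0123]
eef_rot: [-1.207, 2.899, -0.004]
contact_force: [-1.0, 1.3, 6.5]
grip_width: 0.0531
time_s: 47.68
ee_pos: [0.4821, -0.3721, 0.1537]
eef_rot: [-1.207, 2.899, -0.006]
contact_force: [0.1, -0.5, -2.3]
grip_width: 0.0531
time_s: 48.3
ee_pos: [0.481, -0.3711, 0.1508]
eef_rot: [0.135, -3.138, -0.0]
contact_force: [0.2, 0.1, -1.9]
grip_width: 0.0531
time_s: 48.68
ee_pos: [0.4812, -0.3711, 0.1506]
eef_rot: [0.074, 3.141, 0.0]
contact_force: [0.8, -0.4, -1.5]
grip_width: 0.053
now [ 0.4812 -0.3711  0.1506] psi 87.3 tilt 0.00 deg t 48.675 w 0.053
wz 0.2 | tx -57.3 ty 379.9 tz 0.6 -> psi 87.1
```

10 rows of (-5.7, 38).

```bash
python3 -m handwheel '[{"wx":0,"wy":0,"wz":0,"tx":-5.8,"ty":38,"tz":0,"gripper":0.6},{"wx":0,"wy":0,"wz":0,"tx":-5.8,"ty":38,"tz":0,"gripper":0.6},{"wx":0,"wy":0,"wz":0,"tx":-5.8,"ty":38,"tz":0,"gripper":0.6},{"wx":0,"wy":0,"wz":0,"tx":-5.8,"ty":38,"tz":0,"gripper":0.6},{"wx":0,"wy":0,"wz":0,"tx":-5.8,"ty":38,"tz":0,"gripper":0.6}]'
python3 -m handwheel '[{"wx":0,"wy":0,"wz":0,"tx":-5.8,"ty":38,"tz":0,"gripper":0.6},{"wx":0,"wy":0,"wz":0,"tx":-5.8,"ty":38,"tz":0,"gripper":0.6},{"wx":0,"wy":0,"wz":0,"tx":-5.8,"ty":38,"tz":0,"gripper":0.6},{"wx":0,"wy":0,"wz":0,"tx":-5.8,"ty":38,"tz":0,"gripper":0.6},{"wx":0,"wy":0,"wz":0,"tx":-5.8,"ty":38,"tz":0,"gripper":0.6}]'
python3 -m handwheel '[{"wx":0,"wy":0,"wz":0,"tx":0,"ty":0,"tz":0,"gripper":0.6},{"wx":0,"wy":0,"wz":0,"tx":0,"ty":0,"tz":0,"gripper":0.6}]'
python3 -m handwheel '[{"wx":0,"wy":0,"wz":0,"tx":0,"ty":0,"tz":40,"gripper":0.6},{"wx":0,"wy":0,"wz":0,"tx":0,"ty":0,"tz":40,"gripper":0.6},{"wx":0,"wy":0,"wz":0,"tx":0,"ty":0,"tz":30,"gripper":0.6},{"wx":0,"wy":0,"wz":0,"tx":0,"ty":0,"tz":15,"gripper":0.6},{"wx":0,"wy":0,"wz":0,"tx":0,"ty":0,"tz":6,"gripper":0.6}]'
python3 -m handwheel '[{"wx":0,"wy":0,"wz":0,"tx":0,"ty":0,"tz":0,"gripper":0.6},{"wx":0,"wy":0,"wz":0,"tx":0,"ty":0,"tz":0,"gripper":0.6}]'
python3 - <<'E'
from h import *
G=goal("tape");plan((*G[:2],.0125,np.degrees(G[2])+90))
E
```

```text
time_s: 49.3
ee_pos: [0.5197, -0.1816, 0.1507]
eef_rot: [0.074, 3.14, -0.0]
contact_force: [0.5, 0.5, -0.8]
grip_width: 0.053
time_s: 49.92
ee_pos: [0.5579, 0.0068, 0.1507]
eef_rot: [0.074, 3.14, -0.0]
contact_force: [-0.2, 0.2, -1.0]
grip_width: 0.0528
time_s: 50.18
ee_pos: [0.5576, 0.0053, 0.1506]
eef_rot: [-0.075, -3.141, 0.001]
contact_force: [-0.3, -0.0, -2.1]
grip_width: 0.0533
time_s: 50.8
ee_pos: [0.5575, 0.0049, 0.0191]
eef_rot: [-0.078, -3.14, -0.0]
contact_force: [-0.0, -0.1, -2.0]
grip_width: 0.0534
time_s: 51.05
ee_pos: [0.5589, 0.0054, 0.0208]
eef_rot: [0.076, 3.138, -0.0]
contact_force: [-0.6, 1.3, -1.0]
grip_width: 0.0532
now [0.5589 0.0054 0.0208] psi 87.2 tilt 0.14 deg t 51.05 w 0.0532
wz 0.1 | tx 1.1 ty -0.1 tz 8.3 -> psi 87.1
```

```bash
python3 -m handwheel '[{"wx":0,"wy":0,"wz":0,"tx":0,"ty":0,"tz":4,"gripper":0.6},{"wx":0,"wy":0,"wz":0,"tx":0,"ty":0,"tz":2,"gripper":0.6},{"wx":0,"wy":0,"wz":0,"tx":0,"ty":0,"tz":1.5,"gripper":0.6},{"wx":0,"wy":0,"wz":0,"tx":0,"ty":0,"tz":0,"gripper":0.6}]'
```

```text
time_s: 51.55
ee_pos: [0.5577, 0.0057, 0.0124]
eef_rot: [0.076, 3.141, 0.0]
contact_force: [-1.8, 0.4, 2.1]
grip_width: 0.0535
```

```bash
python3 -m handwheel '[{"wx":0,"wy":0,"wz":0,"tx":0,"ty":0,"tz":0,"gripper":0.3},{"wx":0,"wy":0,"wz":0,"tx":0,"ty":0,"tz":0,"gripper":0.2},{"wx":0,"wy":0,"wz":0,"tx":0,"ty":0,"tz":0,"gripper":0},{"wx":0,"wy":0,"wz":0,"tx":0,"ty":0,"tz":0,"gripper":0},{"wx":0,"wy":0,"wz":0,"tx":0,"ty":0,"tz":0,"gripper":0}]'
python3 -m handwheel '[{"wx":0,"wy":0,"wz":0,"tx":0,"ty":0,"tz":-15,"gripper":0},{"wx":0,"wy":0,"wz":0,"tx":0,"ty":0,"tz":-40,"gripper":0},{"wx":0,"wy":0,"wz":0,"tx":0,"ty":0,"tz":-40,"gripper":0},{"wx":0,"wy":0,"wz":0,"tx":0,"ty":0,"tz":-45,"gripper":0},{"wx":0,"wy":0,"wz":0,"tx":0,"ty":0,"tz":0,"gripper":0}]'
python3 -m handwheel '[{"wx":0,"wy":0,"wz":0,"tx":15,"ty":-45,"tz":0,"gripper":0},{"wx":0,"wy":0,"wz":0,"tx":15,"ty":-45,"tz":0,"gripper":0},{"wx":0,"wy":0,"wz":0,"tx":15,"ty":-45,"tz":0,"gripper":0},{"wx":0,"wy":0,"wz":0,"tx":15,"ty":-45,"tz":0,"gripper":0},{"wx":0,"wy":0,"wz":0,"tx":15,"ty":-45,"tz":0,"gripper":0}]'
python3 -m handwheel '[{"wx":0,"wy":0,"wz":0,"tx":15,"ty":-45,"tz":0,"gripper":0},{"wx":0,"wy":0,"wz":0,"tx":15,"ty":-45,"tz":0,"gripper":0},{"wx":0,"wy":0,"wz":0,"tx":15,"ty":-45,"tz":0,"gripper":0},{"wx":0,"wy":0,"wz":0,"tx":15,"ty":-45,"tz":0,"gripper":0},{"wx":0,"wy":0,"wz":0,"tx":0,"ty":0,"tz":0,"gripper":0}]'
python3 - <<'E'
from h import *
im=np.ascontiguousarray(capture("top")[:,:,::-1]);S=2.95
cr=cv2.resize(im[80:250,90:360],None,fx=S,fy=S,interpolation=cv2.INTER_CUBIC)
for k in OUT:
    if k!="plate": draw(cr,"top",k,goal(k),S,(90,80),(0,0,255))
cv2.imwrite("pics/fin.png",cr)
E
```

```text
time_s: 52.18
ee_pos: [0.5577, 0.0056, 0.012]
eef_rot: [-0.077, -3.141, -0.0]
contact_force: [-0.2, 0.1, 0.1]
grip_width: 0.0855
time_s: 52.8
ee_pos: [0.5611, 0.0053, 0.1574]
eef_rot: [0.076, 3.131, -0.001]
contact_force: [0.1, -0.4, 0.1]
grip_width: 0.0855
time_s: 53.42
ee_pos: [0.4707, -0.2166, 0.1517]
eef_rot: [-0.076, -3.14, -0.001]
contact_force: [0.6, -0.4, 0.5]
grip_width: 0.0853
time_s: 54.05
ee_pos: [0.4017, -0.3951, 0.1516]
eef_rot: [-0.084, -3.14, 0.001]
contact_force: [0.5, 1.2, -0.0]
grip_width: 0.0853
```

View pics/fin.png

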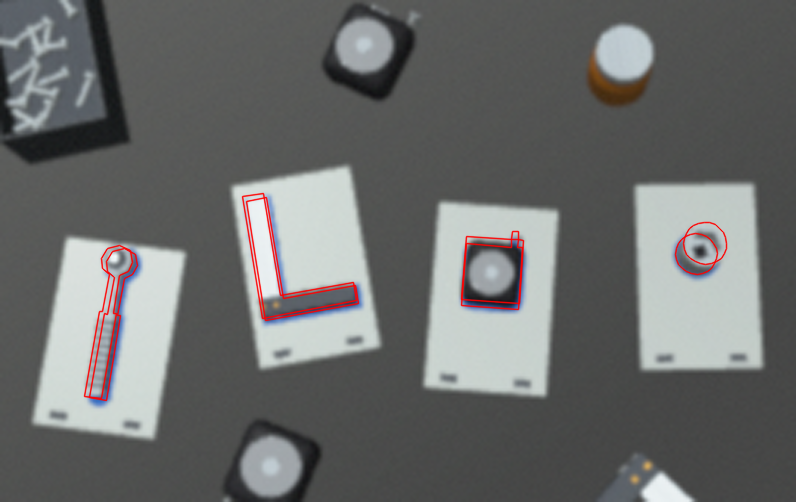

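Picture 13: all four tools lie on their shadows within about 3–4 mm of the model outlines. Ratchet head (119,261), square, and tape (491,272) point the right way, and the socket is at (700,248). The jar at (622,65) is untouched. Handing in.

```bash
python3 -c "
from workcell import env,ticket
s=env.state();print(s['time_s'],s['contact_force'],s['grip_width']);print(ticket.sign_off())"
```

```text
54.1 [-0.63288708 -0.84931048  1.34532351] 0.08548141470406405
the job is handed in; nothing more can be done
None
```

All four tools are on their own shadow plates, and I handed the job in at 54.1 s of the 141 s allowed. I swapped socket and ratchet by way of the mat, then tape and square the same way. Each tool was lowered until the wrist force showed contact, then released.

**Last check:** in the final top-camera overlay every tool was within about 3–4 mm of its goal outline, with the headings right. That overlay was judged by eye. The tape sits perhaps 2–3 mm toward the hanging slots and its hook was faint in that picture, so I relied on the known turn for its direction. The jar looked untouched, and the gripper was open and clear of everything.

**Right tools:** the gripper closed to about 53.5 mm on the tape, against the 54 mm given. Before I gripped them, the tape and square matched the sizes described; the other tapes were larger.

**Disagreements:**
- My first rows, with some keys left out, were refused; nothing moved and I retyped them in full.
- The jaws read about 14 mm on the 16 mm ratchet grip and 16 mm on the 18 mm square stock. Both tools held firm.

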